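Clamp a dowel in the V-block jig for decorating

ROBOT

A 6-joint arm with a two-finger parallel gripper is mounted at the origin on the work surface. World frame = base frame: x ahead of the robot, y to its left, z up, the work surface at z = 0. Lengths are in m, angles in rad, forces in N, time in s.
With the tool pointing down it reaches from about 0.375 to 0.9 m from the base axis. Payload 3.1 kg.
Tool frame: the origin (TCP) lies midway between the tips of the shut fingers; the grasp point (between the pads) lies 19 mm behind it (manip.grasp_offset is the distance from the TCP to the grasp point, in m); z points along the fingers, y is the line along which they close (so a half turn about z gives the same grasp; the last joint's range is limited). The gripper opens to 85 mm and grips with 20 to 120 N. Pads are 22 mm wide; open, the fingers measure 114 mm over their backs; the gripper's body (76 mm by 85 mm) begins 54 mm behind the grasp point. The pads swing forward as they close: fully open they stand 13 mm farther back than shut.
Start: joints at [1.062, 0.527, 1.433, -0, 1.181, -0.178], TCP at [0.202, 0.591, 0.231] pointing down, gripper open.
Joint ranges: [-3.08, 3.08], [-0.75, 2.2], [0.22, 2.44], [-1.43, 4.57], [0, 2.65], [-2.85, 2.85]. Speed limits (rad/s): [2.79, 2.79, 3.14, 3.14, 3.14, 3.14].

INTERFACE

Orientations are given as a unit quaternion [x, y, z, w].
In Python, from station import sensors, cams, order, manip gives the robot as it stands.
- The arm moves only by the tool move_arm, never from a script. Its argument "targets" is a list of rows, each an object of numbers: "dx", "dy", "dz": the shift along the world's x, y, z normalised to -1 to 1, where 1 is 25 mm; "rx", "ry", "rz": the turn, a rotation vector about the world's x, y, z normalised to -1 to 1, where 1 is 30 degrees. A call has exactly 10 rows; each row shifts and turns the commanded pose from where the row before left it; what a row does not reach is not made up. A row lasts 1/8 s, in which the tool goes at most 62.5 mm and 10.7 degrees, less where a joint would pass 70% of its speed; a pose out of reach is approached as far as the arm can. A call with a number of a shift or a turn outside -1 to 1 is refused whole. A call with a gripper value outside its range is refused whole. "claw" is the opening in per cent of the stroke, from 0 (shut) to 100 (fully open), set as the call begins (left out, the last holds). The fingers move at their own pace and stop on an object; "newtons" is the grip in N (left out, the last holds). Time passes only in rows, so rows that do not move let the fingers close, or fill a call up. It gives the time, the measured TCP pose, the force, the opening and the grip force at its end, in the units of the state.
- sensors.sense(): the state, without advancing time (a new reading comes with each control period).
- cams.snapshot(name): name is "scene" or "top" or "wrist"; returns the picture (480x640x3 uint8, red, green, blue); there is no depth.
- cams.camera_model(name): a dict with "fx", "fy", "cx", "cy" (pixels), "distortion" ([k1, k2, p1, p2, k3] as OpenCV has them; the pictures are not rectified), "extrinsics" (4x4, takes a point from world to camera coordinates). Camera axes: x right, y down, z forward; pixel columns grow to the right and rows downward; lengths in m; the calibration is good to about 2 mm. A picture is of the moment at which its call begins: read the wrist's pose just before it. camera_model takes no time and is no camera call; for the wrist camera it gives the pose at the moment of the call.
- order.sign_off(): hands the job in; it is judged then, once.
The state is a dict: "t": time; "q": joint angles; "qd": joint speeds; "tau": joint torques, N m; "tcp_pos": TCP position; "tool_rot": TCP orientation; "force": force on the tool from outside, world axes, zero at the start; "ft_torque": the same for the moment, N m; "finger_gap": opening from 0.0 (shut) to 1.0 (fully open); "gripper_force": force on a finger pad.
Only numpy, scipy, OpenCV 4.12 (cv2) and the standard library are available. Lean on these libraries where they do the work, as an engineer would, in place of code of your own. Each camera call takes 0.05 s, during which the arm holds its last target. There are 200 camera calls.

TASK

Take the wooden dowel off its rest, holding it only between the two pencil rings round its middle, lay it gently into the two V-blocks of the jig, short of the stop screw, and slide it along the grooves until you feel it bear lightly but firmly on the tip of the screw, without letting the fingers slip along the wood. Let go of it, then swing the clamp strap over it by its knob, all the way to the strap's own stop, so that the dowel stays clamped, seated in both V-blocks and against the screw. Never force the dowel or the strap, and leave the tree, the glue bottle and the bauble half where they stand.

Things in the scene. Friction and masses are not known exactly. Their poses are not given: they have to be found in the camera images.
- dowel_center (a point): Centre of the loose wooden dowel, 30 mm in diameter, 210 mm long, 70 to 140 g; x along the dowel, either way round. Thin pencil rings at x = -20 and 20 mm: keep the grasp's middle within 12 mm of the centre. It starts on a low plywood rest, its axis 35 mm above the table; the rest leaves the dowel's middle 88 mm free for fingers down to 5 mm above the table.
- jig: Fixed wooden clamping jig; origin on the table, z up, x along the V-grooves, stop screw at the -x end, strap pivot on the +y side near the +x end. Plywood base 12 mm thick, x -160 to 120, y -50 to 80 mm. The axis of a seated dowel is 56 mm above the table at y = 0. Between the V-blocks 134 mm are free for fingers above the base.
- groove_a (a point): Bottom of the groove in the middle of the V-block near the stop screw, jig x = -78 mm, 35 mm above the table. 90-degree V, block 28 mm long, 54 mm wide, its top 53 mm above the table.
- groove_b (a point): The same for the other V-block, below the strap: jig x = 90 mm, block 40 mm long.
- stop: Fixed upright plate, 14 x 50 mm, 70 mm high, that holds the stop screw; origin at jig x = -150, 12 mm above the table. The screw tip, an 18 mm disc facing jig +x on the seated dowel's axis, is set anew each time: anywhere from jig x = -128 to -96 mm, not measured, to be found by feel; it is rigid. So the dowel's centre ends at jig x -23 to 9 mm; laid with its centre at x = 16 it does not touch yet.
- strap (a joint): Swing of the clamp strap about its upright pivot post, rad: 0 = swung fully over, square across the grooves (towards jig -y), on its own hard stop; it grows counter-clockwise seen from above as it opens: 1.57 points to jig +x, at most 2.2. Starts at 1.65 to 2.0, clear of the grooves. A slightly stiff hinge: it stays where it is left.
- strap_arm: Aluminium clamp strap, a bar 20 mm wide, 6 mm thick; origin on the pivot axis at the bar's underside, pointing along its own -y to 91 mm from the pivot. A spring holds its underside 67 mm above the table, 4 mm below a seated dowel's top; a ramp, 21 mm wide, on its leading (own -x) edge lets it ride up on the dowel, then it presses with about 6 N. Swinging it over takes 3 to 8 N at the knob.
- strap_knob (a point): Middle of the black upright knob on the strap: a cylinder 16 mm in diameter, 35 mm tall, 78 mm from the pivot axis, standing from 73 to 108 mm above the table (4 mm higher on the dowel). Push it sideways round the pivot.
- pivot (a point): Point on the strap's upright pivot axis at the height of the strap's underside, 67 mm above the table; at jig x = 80, y = 50 mm. A hub 16 mm thick stands there to 97 mm.
- tree: Bystander: toy fir tree, 110 mm tall, 52 mm wide, origin at its foot.
- glue: Bystander: white glue bottle, 100 mm tall, 44 mm wide, origin at its foot.
- bauble: Bystander: clear bauble half, like a bowl 80 mm wide and 36 mm high, origin at its foot.
Mind the look-alikes: they are no part of the job. Of the things like the part that bears dowel_center, leave any that is blue; of the rest the smaller one is meant.

How it is judged:
On the way, in this order (a step that is already met when the one before it is completed fails the run):
1. the dowel lies seated in both V-blocks (y of dowel_center in the frame of jig between -0.003 and 0.003 m and z of dowel_center in the frame of jig between 0.0532 and 0.0592 m and angle between the x axis of dowel_center and the x axis of jig, either way round below 0.06 rad), for 0.2 s.
2. the dowel, seated, is slid onto the stop screw and bears on it (over 1.5 N) (all of step 1 and contact force between dowel and stop above 1.5 N), for 0.2 s.
3. the dowel lies let go in the V-blocks with the strap still open (all of step 1 and contact force between the fingers and dowel below 0.05 N and value of joint strap above 0.6 rad), for 0.1 s.
At the end, for the whole second after the job is handed in: The dowel is at rest, seated in both V-blocks (within 3 mm of the groove's centre line and of the seated height, aligned within 0.06 rad), its end within 2.5 mm of the stop screw's tip; the strap is swung over to within 0.09 rad of its stop and presses on the dowel with more than 2.5 N (all of step 1 and x of dowel_center in the frame of screw_tip below 0.1075 m and value of joint strap below 0.09 rad and contact force between strap_arm and dowel above 2.5 N and linear speed of dowel below 0.01 m/s); the robot touches nothing.
It fails at once if the dowel is forced into the jig (over 25 N, summed over its contacts) before the strap is swung (contact force between dowel and jig above 25 N and value of joint strap above 1 rad).
It fails at once if the dowel is forced against the stop screw (over 20 N) (contact force between dowel and stop above 20 N).
It fails at once if the strap is forced (over 22 N) (contact force between the fingers and strap_arm above 22 N).
It fails at once if the dowel is held outside its middle, or the fingers slip along it: the grasp point over 12 mm from its centre while the fingers press on it (contact force between the fingers and dowel above 0.5 N and (x of the grasp point in the frame of dowel_center above 0.012 m or x of the grasp point in the frame of dowel_center below -0.012 m)).
It fails at once if a bystander is moved by more than 15 mm (distance of any of tree, glue, bauble from where it was at the start of the episode above 0.015 m).
It also fails if it takes over 72 s, if anything falls off the work surface, if the arm or the gripper's body presses on something with over 40 N, if the wrist force passes 120 N, or if a joint passes its speed limit or range.

## Working session

There is one attempt and no reset: what is moved stays moved. The work goes in short steps, Python scripts to look and compute and a tool call to move; the robot and the scene stay as the last step left them, time stands still between calls to the robot, and variables do not carry over. Pictures are saved under pics/ and viewed, at most 10 in all, crops included, and the job is handed in when it is done.

Besides the shell and the picture viewer there is one more tool, called after "Call:" as name([rows], argument=value, ...), one row to a line, values as JSON. move_arm: Moves the arm, as the interface text tells. Scaled input: -1 to 1 covers 25 mm each way for a shift and 30 degrees each way for a turn. Its arguments: {"type":"object","properties":{"targets":{"type":"array"},"claw":{"type":"number"},"newtons":{"type":"number"}},"required":["targets"]}

```bash
ls; mkdir -p pics; python3 - <<'E'
from station import sensors,cams,manip
import cv2,numpy as np
s=sensors.sense();print(s, manip.grasp_offset)
a=cams.snapshot("top");b=cams.snapshot("scene")
cv2.imwrite("pics/top.png",a[:,:,::-1]);cv2.imwrite("pics/scene.png",b[:,:,::-1])
for n in("top","scene"):
  m=cams.camera_model(n);print(n,m)
E
```

```text
pics
{'t': 0.0, 'q': array([ 1.06251058e+00,  5.28465391e-01,  1.43387282e+00, -1.14629961e-05,
        1.18139695e+00, -1.78498428e-01]), 'qd': array([-0.00090401,  0.00043446, -0.00096094,  0.00065732,  0.00062319,
       -0.00073942]), 'tau': array([ 4.78366237e-04, -4.42340362e+01, -1.78025401e+01, -7.30065062e-05,
        8.35548359e-03,  1.37050350e-05]), 'tcp_pos': array([0.20202927, 0.59070714, 0.23034347]), 'tool_rot': array([ 1.64145188e-01,  9.86435609e-01, -1.01049778e-03, -3.55682879e-04]), 'force': array([-0.38868197, -0.52617769,  0.04070319]), 'ft_torque': array([-0.00660072, -0.02181078, -0.04454846]), 'gripper_force': 0.0, 'finger_gap': 0.9968216515652164} 0.0187
top {'fx': 462.8522931915195, 'fy': 462.8522931915195, 'cx': 320.9074684605493, 'cy': 235.29997230051302, 'distortion': array([0.02893023, 0.        , 0.        , 0.        , 0.        ]), 'extrinsics': array([[ 0.02636526, -0.999375  ,  0.02354753, -0.10878837],
       [-0.9858182 , -0.02989849, -0.16513192,  0.5363443 ],
       [ 0.16573275, -0.01885984, -0.98599035,  1.06611746],
       [ 0.        ,  0.        ,  0.        ,  1.        ]])}
scene {'fx': 486.9245707216421, 'fy': 486.9245707216421, 'cx': 308.6357751603769, 'cy': 235.448433644014, 'distortion': array([-0.01483522,  0.        ,  0.        ,  0.        ,  0.        ]), 'extrinsics': array([[-0.45159831,  0.89192941, -0.02282328,  0.32490484],
       [ 0.53276602,  0.24905234, -0.80878508, -0.22081462],
       [-0.715695  , -0.37740544, -0.5876613 ,  1.41997799],
       [ 0.        ,  0.        ,  0.        ,  1.        ]])}
```

View pics/top.png

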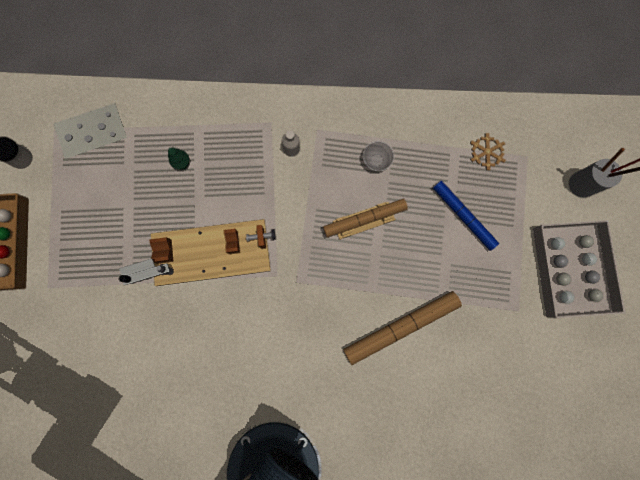

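View pics/scene.png

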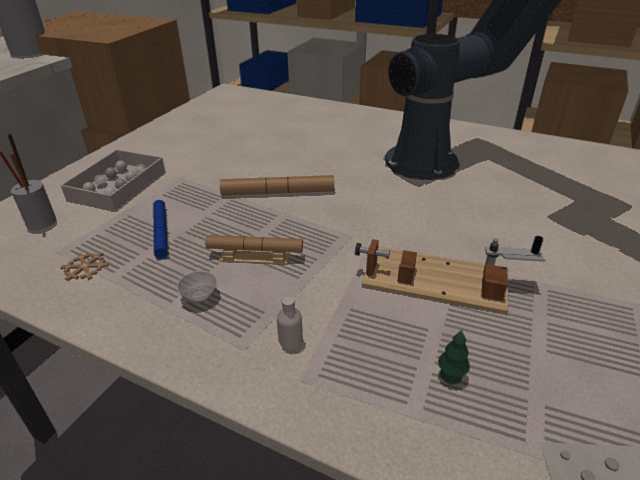

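The top view shows the jig at columns 120–275, rows 218–286, with the screw at the right and the open strap at the lower left. The wanted dowel lies on its rest from (323,231) to (408,204). The long plain dowel at (403,327) and the blue one are the look-alikes.

```bash
cat > h.py <<'E'
import cv2,numpy as np
from station import cams
def ray(n,px,z,m=None):
    m=m or cams.camera_model(n);K=np.array([[m['fx'],0,m['cx']],[0,m['fy'],m['cy']],[0,0,1]])
    u=cv2.undistortPoints(np.array(px,float).reshape(-1,1,2),K,m['distortion']).reshape(-1,2)
    E=np.array(m['extrinsics']);R,t=E[:3,:3],E[:3,3];c=-R.T@t
    d=np.c_[u,np.ones(len(u))]@R
    z=np.broadcast_to(z,len(u))
    return c+d*((z-c[2])/d[:,2])[:,None]
def proj(n,P,m=None):
    m=m or cams.camera_model(n);K=np.array([[m['fx'],0,m['cx']],[0,m['fy'],m['cy']],[0,0,1]])
    E=np.array(m['extrinsics'])
    return cv2.projectPoints(np.array(P,float).reshape(-1,1,3),cv2.Rodrigues(E[:3,:3])[0],E[:3,3],K,m['distortion'])[0].reshape(-1,2)
E
python3 - <<'E'
from h import *
a=cv2.imread("pics/top.png")
o=np.zeros((600,720,3),np.uint8)
o[:400]=cv2.resize(a[200:300,110:290],None,fx=4,fy=4,interpolation=cv2.INTER_CUBIC)
o[400:,:440]=cv2.resize(a[193:243,310:420],None,fx=4,fy=4,interpolation=cv2.INTER_CUBIC)
cv2.imwrite("pics/crop.png",o)
p=ray("top",[[323,231],[408,204]],.035);print(p,np.linalg.norm(p[1]-p[0]))
p=ray("top",[[152,232],[265,220],[270,272],[155,286]],.012);print(p)
E
```

```text
[[ 0.55178754 -0.09856346  0.035     ]
 [ 0.62566555 -0.30612233  0.035     ]] 0.22031487636048058
[[0.54055488 0.31959471 0.012     ]
 [0.57919205 0.04556729 0.012     ]
 [0.45050444 0.02743525 0.012     ]
 [0.4093639  0.30105623 0.012     ]]
```

View pics/crop.png

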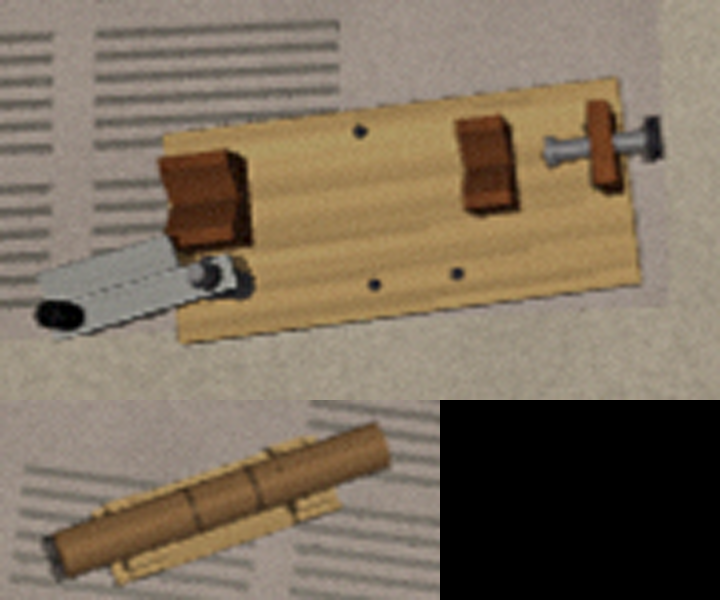

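The crop gives the jig base corners at (164,133), (618,78), (639,284), (180,344), the screw tip at (548,152) and the knob at (60,315). The dowel rings are at (193,508) and (257,487).

```bash
python3 - <<'E'
from h import *
f=lambda P,x0,y0:(np.array(P)+.5)/4-.5+[x0,y0]
B=ray("top",f([[164,133],[618,78],[639,284],[180,344]],110,200),.012)
# jig coords: TL=(120,-50) TR=(-160,-50) BR=(-160,80) BL=(120,80)
J=np.array([[120,-50],[-160,-50],[-160,80],[120,80]])/1000
Jc=J-J.mean(0);W=B[:,:2];Wc=W-W.mean(0)
th=np.arctan2((Jc[:,0]*Wc[:,1]-Jc[:,1]*Wc[:,0]).sum(),(Jc*Wc).sum())
R=np.array([[np.cos(th),-np.sin(th)],[np.sin(th),np.cos(th)]]);o=W.mean(0)-R@J.mean(0)
print("jig",o,th,"res",(W-(J@R.T+o))*1e3)
tip=ray("top",f([[548,152]],110,200),.056)[0];print("tip jig",R.T@(tip[:2]-o))
k=ray("top",f([[60,315]],110,200),.108)[0];kj=R.T@(k[:2]-o)-[.08,.05];print("knob",kj,np.linalg.norm(kj),"strap",np.arctan2(kj[1],kj[0])+np.pi/2)
r=ray("top",f([[193,108],[257,87]],310,193),.035);d=r[0]-r[1]
e=ray("top",f([[56,157],[384,44]],310,193),.035);print("dowel",r.mean(0),e.mean(0),np.arctan2(d[1],d[0]),np.arctan2(*(e[0]-e[1])[[1,0]]),np.linalg.norm(d),np.linalg.norm(e[0]-e[1]))
for p in ("tree",(178,158)),("glue",(290,143)),("bauble",(377,157)):print(p[0],ray("top",[p[1]],.03))
E
```

```text
jig [0.50762398 0.19750915] 1.7269641228525328 res [[-0.06767519 -1.10641251]
 [-0.5640175   0.60019654]
 [ 0.32914411  2.09097382]
 [ 0.30254858 -1.58475785]]
tip jig [-0.11672852 -0.00082985]
knob [0.07093518 0.01521915] 0.07254944781135059 strap 1.7821423940087726
dowel [ 0.58978319 -0.20262124  0.035     ] [ 0.58805273 -0.20020056  0.035     ] 1.922317598137814 1.9370222326015383 0.04162932844309754 0.21434053396101146
tree [[0.72541148 0.26556388 0.03      ]]
glue [[ 0.77472254 -0.00995924  0.03      ]]
bauble [[ 0.74556474 -0.22950826  0.03      ]]
```

Call:
move_arm([
  {"dx": 0.387,"dy": -0.79,"rz": -0.042},
  {"dx": 0.387,"dy": -0.79,"rz": -0.042},
  {"dx": 0.387,"dy": -0.79,"rz": -0.042},
  {"dx": 0.387,"dy": -0.79,"rz": -0.042},
  {"dx": 0.387,"dy": -0.79,"rz": -0.042},
  {"dx": 0.387,"dy": -0.79,"rz": -0.042},
  {"dx": 0.387,"dy": -0.79,"rz": -0.042},
  {"dx": 0.387,"dy": -0.79,"rz": -0.042},
  {"dx": 0.387,"dy": -0.79,"rz": -0.042},
  {"dx": 0.387,"dy": -0.79,"rz": -0.042},
], claw=100, newtons=30)

```text
schema error: expected keys dx, dy, dz, rx, ry, rz
```

Call:
move_arm([
  {"dx": 0.387,"dy": -0.79,"rz": -0.042},
  {"dx": 0.387,"dy": -0.79,"rz": -0.042},
  {"dx": 0.387,"dy": -0.79,"rz": -0.042},
  {"dx": 0.387,"dy": -0.79,"rz": -0.042},
  {"dx": 0.387,"dy": -0.79,"rz": -0.042},
  {"dx": 0.387,"dy": -0.79,"rz": -0.042},
  {"dx": 0.387,"dy": -0.79,"rz": -0.042},
  {"dx": 0.387,"dy": -0.79,"rz": -0.042},
  {"dx": 0.387,"dy": -0.79,"rz": -0.042},
  {"dx": 0.387,"dy": -0.79,"rz": -0.042},
])

```text
schema error: expected keys dx, dy, dz, rx, ry, rz
```

Call:
move_arm([
  {"dx": 0.387,"dy": -0.79,"dz": 0,"rx": 0,"ry": 0,"rz": -0.042},
  {"dx": 0.387,"dy": -0.79,"dz": 0,"rx": 0,"ry": 0,"rz": -0.042},
  {"dx": 0.387,"dy": -0.79,"dz": 0,"rx": 0,"ry": 0,"rz": -0.042},
  {"dx": 0.387,"dy": -0.79,"dz": 0,"rx": 0,"ry": 0,"rz": -0.042},
  {"dx": 0.387,"dy": -0.79,"dz": 0,"rx": 0,"ry": 0,"rz": -0.042},
  {"dx": 0.387,"dy": -0.79,"dz": 0,"rx": 0,"ry": 0,"rz": -0.042},
  {"dx": 0.387,"dy": -0.79,"dz": 0,"rx": 0,"ry": 0,"rz": -0.042},
  {"dx": 0.387,"dy": -0.79,"dz": 0,"rx": 0,"ry": 0,"rz": -0.042},
  {"dx": 0.387,"dy": -0.79,"dz": 0,"rx": 0,"ry": 0,"rz": -0.042},
  {"dx": 0.387,"dy": -0.79,"dz": 0,"rx": 0,"ry": 0,"rz": -0.042},
], claw=100, newtons=30)

```text
t: 1.35
tcp_pos: [0.2997, 0.3925, 0.2314]
tool_rot: [0.272, 0.962, 0.0, 0.0]
force: [-0.5, -0.2, 1.4]
finger_gap: 0.995
gripper_force: 0.0
```

Call:
move_arm([
  {"dx": 0.387,"dy": -0.79,"dz": 0,"rx": 0,"ry": 0,"rz": -0.042},
  {"dx": 0.387,"dy": -0.79,"dz": 0,"rx": 0,"ry": 0,"rz": -0.042},
  {"dx": 0.387,"dy": -0.79,"dz": 0,"rx": 0,"ry": 0,"rz": -0.042},
  {"dx": 0.387,"dy": -0.79,"dz": 0,"rx": 0,"ry": 0,"rz": -0.042},
  {"dx": 0.387,"dy": -0.79,"dz": 0,"rx": 0,"ry": 0,"rz": -0.042},
  {"dx": 0.387,"dy": -0.79,"dz": 0,"rx": 0,"ry": 0,"rz": -0.042},
  {"dx": 0.387,"dy": -0.79,"dz": 0,"rx": 0,"ry": 0,"rz": -0.042},
  {"dx": 0.387,"dy": -0.79,"dz": 0,"rx": 0,"ry": 0,"rz": -0.042},
  {"dx": 0.387,"dy": -0.79,"dz": 0,"rx": 0,"ry": 0,"rz": -0.042},
  {"dx": 0.387,"dy": -0.79,"dz": 0,"rx": 0,"ry": 0,"rz": -0.042},
])

```text
t: 2.6
tcp_pos: [0.3961, 0.195, 0.2314]
tool_rot: [0.376, 0.927, 0.0, 0.0]
force: [0.7, 0.4, -0.7]
finger_gap: 1.0
gripper_force: 0.0
```

Call:
move_arm([
  {"dx": 0.387,"dy": -0.79,"dz": 0,"rx": 0,"ry": 0,"rz": -0.042},
  {"dx": 0.387,"dy": -0.79,"dz": 0,"rx": 0,"ry": 0,"rz": -0.042},
  {"dx": 0.387,"dy": -0.79,"dz": 0,"rx": 0,"ry": 0,"rz": -0.042},
  {"dx": 0.387,"dy": -0.79,"dz": 0,"rx": 0,"ry": 0,"rz": -0.042},
  {"dx": 0.387,"dy": -0.79,"dz": 0,"rx": 0,"ry": 0,"rz": -0.042},
  {"dx": 0.387,"dy": -0.79,"dz": 0,"rx": 0,"ry": 0,"rz": -0.042},
  {"dx": 0.387,"dy": -0.79,"dz": 0,"rx": 0,"ry": 0,"rz": -0.042},
  {"dx": 0.387,"dy": -0.79,"dz": 0,"rx": 0,"ry": 0,"rz": -0.042},
  {"dx": 0.387,"dy": -0.79,"dz": 0,"rx": 0,"ry": 0,"rz": -0.042},
  {"dx": 0.387,"dy": -0.79,"dz": 0,"rx": 0,"ry": 0,"rz": -0.042},
])

```text
t: 3.85
tcp_pos: [0.4927, -0.0025, 0.2314]
tool_rot: [0.476, 0.88, 0.0, 0.0]
force: [-0.5, 0.2, 0.2]
finger_gap: 1.001
gripper_force: 0.0
```

Call:
move_arm([
  {"dx": 0.387,"dy": -0.79,"dz": -0.2,"rx": 0,"ry": 0,"rz": -0.042},
  {"dx": 0.387,"dy": -0.79,"dz": -0.2,"rx": 0,"ry": 0,"rz": -0.042},
  {"dx": 0.387,"dy": -0.79,"dz": -0.2,"rx": 0,"ry": 0,"rz": -0.042},
  {"dx": 0.387,"dy": -0.79,"dz": -0.2,"rx": 0,"ry": 0,"rz": -0.042},
  {"dx": 0.387,"dy": -0.79,"dz": -0.2,"rx": 0,"ry": 0,"rz": -0.042},
  {"dx": 0.387,"dy": -0.79,"dz": -0.2,"rx": 0,"ry": 0,"rz": -0.042},
  {"dx": 0.387,"dy": -0.79,"dz": -0.2,"rx": 0,"ry": 0,"rz": -0.042},
  {"dx": 0.387,"dy": -0.79,"dz": -0.2,"rx": 0,"ry": 0,"rz": -0.042},
  {"dx": 0.387,"dy": -0.79,"dz": 0,"rx": 0,"ry": 0,"rz": -0.042},
  {"dx": 0.3,"dy": -0.6,"dz": 0,"rx": 0,"ry": 0,"rz": -0.042},
])

```text
t: 5.1
tcp_pos: [0.5878, -0.1954, 0.1911]
tool_rot: [0.569, 0.822, -0.0, 0.0]
force: [1.0, -0.4, 0.5]
finger_gap: 1.002
gripper_force: 0.0
```

```bash
python3 - <<'E'
from h import *
from station import sensors
s=sensors.sense();print(s['t'],s['tcp_pos'],s['tool_rot'],s['force'])
m=cams.camera_model("wrist");a=cams.snapshot("wrist")
cv2.imwrite("pics/w1.png",a[:,:,::-1]);import pickle;pickle.dump(m,open("w1.pkl","wb"))
print(m,proj("wrist",[[.589,-.2015,.035]],m))
E
```

```text
5.1 [ 0.58784549 -0.19541207  0.19106153] [ 5.69318561e-01  8.22117007e-01 -9.49221630e-06  6.35449294e-05] [ 0.98163484 -0.42655214  0.52246949]
{'fx': 423.65032797696364, 'fy': 423.65032797696364, 'cx': 318.0872418567338, 'cy': 239.13465721628188, 'distortion': array([-0.0921311,  0.       ,  0.       ,  0.       ,  0.       ]), 'extrinsics': array([[ 9.35897532e-01,  3.52271643e-01,  7.06223006e-04,
        -4.81321234e-01],
       [ 3.36447012e-01, -8.94445991e-01,  2.94567101e-01,
        -3.99466210e-01],
       [ 1.04399315e-01, -2.75447016e-01, -9.55630538e-01,
         2.24735108e-01],
       [ 0.00000000e+00,  0.00000000e+00,  0.00000000e+00,
         1.00000000e+00]])} [[316.66424228 224.35207748]]
```

View pics/w1.png

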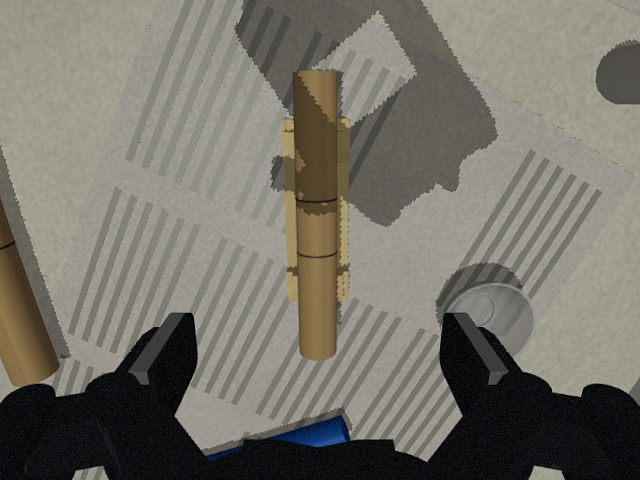

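The wrist view shows the dowel nearly upright in the picture, its rings at (316,203) and (317.5,257), between the open fingers. The bauble at (490,320) is beyond the right finger.

```bash
python3 - <<'E'
from h import *
import pickle;m=pickle.load(open("w1.pkl","rb"))
r=ray("wrist",[[316,203],[317.5,257]],.05,m);d=r[0]-r[1];print(r.mean(0),np.linalg.norm(d))
l=ray("wrist",[[315.3,110],[318,340]],.05,m);d=l[0]-l[1];th=np.arctan2(d[1],d[0])
from scipy.spatial.transform import Rotation as R
y=R.from_quat([.5693186,.822117,0,0]).as_matrix()[:,1];print(np.degrees(th),np.degrees(np.arctan2(y[1],y[0])))
E
```

```text
[ 0.58923162 -0.2018131   0.05      ] 0.03899551019100803
111.21911810778253 20.594554554927953
```

Call:
move_arm([
  {"dx": 0.06,"dy": -0.26,"dz": -0.8,"rx": 0,"ry": 0,"rz": 0.01},
  {"dx": 0,"dy": 0,"dz": -0.9,"rx": 0,"ry": 0,"rz": 0},
  {"dx": 0,"dy": 0,"dz": -0.9,"rx": 0,"ry": 0,"rz": 0},
  {"dx": 0,"dy": 0,"dz": -0.9,"rx": 0,"ry": 0,"rz": 0},
  {"dx": 0,"dy": 0,"dz": -0.9,"rx": 0,"ry": 0,"rz": 0},
  {"dx": 0,"dy": 0,"dz": -0.9,"rx": 0,"ry": 0,"rz": 0},
  {"dx": 0,"dy": 0,"dz": -0.7,"rx": 0,"ry": 0,"rz": 0},
  {"dx": 0,"dy": 0,"dz": -0.6,"rx": 0,"ry": 0,"rz": 0},
  {"dx": 0,"dy": 0,"dz": -0.44,"rx": 0,"ry": 0,"rz": 0},
  {"dx": 0,"dy": 0,"dz": 0,"rx": 0,"ry": 0,"rz": 0},
])

```text
t: 6.4
tcp_pos: [0.5882, -0.2002, 0.0145]
tool_rot: [0.566, 0.824, -0.0, -0.001]
force: [-0.5, 0.1, 0.4]
finger_gap: 0.997
gripper_force: 0.0
```

Call:
move_arm([
  {"dx": 0,"dy": 0,"dz": 0,"rx": 0,"ry": 0,"rz": 0},
  {"dx": 0,"dy": 0,"dz": 0,"rx": 0,"ry": 0,"rz": 0},
  {"dx": 0,"dy": 0,"dz": 0,"rx": 0,"ry": 0,"rz": 0},
  {"dx": 0,"dy": 0,"dz": 0,"rx": 0,"ry": 0,"rz": 0},
  {"dx": 0,"dy": 0,"dz": 0,"rx": 0,"ry": 0,"rz": 0},
  {"dx": 0,"dy": 0,"dz": 0,"rx": 0,"ry": 0,"rz": 0},
  {"dx": 0,"dy": 0,"dz": 0,"rx": 0,"ry": 0,"rz": 0},
  {"dx": 0,"dy": 0,"dz": 0,"rx": 0,"ry": 0,"rz": 0},
  {"dx": 0,"dy": 0,"dz": 0,"rx": 0,"ry": 0,"rz": 0},
  {"dx": 0,"dy": 0,"dz": 0,"rx": 0,"ry": 0,"rz": 0},
], claw=15, newtons=40)

```text
t: 7.65
tcp_pos: [0.5885, -0.2007, 0.0158]
tool_rot: [0.566, 0.824, -0.0, -0.0]
force: [-3.0, -1.4, 5.3]
finger_gap: 0.337
gripper_force: 39.5
```

Call:
move_arm([
  {"dx": 0,"dy": 0,"dz": 0.3,"rx": 0,"ry": 0,"rz": 0},
  {"dx": 0,"dy": 0,"dz": 0.6,"rx": 0,"ry": 0,"rz": 0},
  {"dx": 0,"dy": 0,"dz": 0.6,"rx": 0,"ry": 0,"rz": 0},
  {"dx": 0,"dy": 0,"dz": 0.6,"rx": 0,"ry": 0,"rz": 0},
  {"dx": 0,"dy": 0,"dz": 0.7,"rx": 0,"ry": 0,"rz": 0},
  {"dx": 0,"dy": 0,"dz": 0.7,"rx": 0,"ry": 0,"rz": 0},
  {"dx": 0,"dy": 0,"dz": 0.7,"rx": 0,"ry": 0,"rz": 0},
  {"dx": 0,"dy": 0,"dz": 0.7,"rx": 0,"ry": 0,"rz": 0},
  {"dx": 0,"dy": 0,"dz": 0.6,"rx": 0,"ry": 0,"rz": 0},
  {"dx": 0,"dy": 0,"dz": 0.5,"rx": 0,"ry": 0,"rz": 0},
])

```text
t: 8.9
tcp_pos: [0.5888, -0.2005, 0.1664]
tool_rot: [0.566, 0.824, 0.0, 0.0]
force: [0.3, -0.3, -0.5]
finger_gap: 0.338
gripper_force: 39.5
```

Call:
move_arm([
  {"dx": -0.169,"dy": 0.834,"dz": 0,"rx": 0,"ry": 0,"rz": -0.02},
  {"dx": -0.169,"dy": 0.834,"dz": 0,"rx": 0,"ry": 0,"rz": -0.02},
  {"dx": -0.169,"dy": 0.834,"dz": 0,"rx": 0,"ry": 0,"rz": -0.02},
  {"dx": -0.169,"dy": 0.834,"dz": 0,"rx": 0,"ry": 0,"rz": -0.02},
  {"dx": -0.169,"dy": 0.834,"dz": 0,"rx": 0,"ry": 0,"rz": -0.02},
  {"dx": -0.169,"dy": 0.834,"dz": 0,"rx": 0,"ry": 0,"rz": -0.02},
  {"dx": -0.169,"dy": 0.834,"dz": 0,"rx": 0,"ry": 0,"rz": -0.02},
  {"dx": -0.169,"dy": 0.834,"dz": 0,"rx": 0,"ry": 0,"rz": -0.02},
  {"dx": -0.169,"dy": 0.834,"dz": 0,"rx": 0,"ry": 0,"rz": -0.02},
  {"dx": -0.169,"dy": 0.834,"dz": 0,"rx": 0,"ry": 0,"rz": -0.02},
])

```text
t: 10.15
tcp_pos: [0.5446, 0.0102, 0.1645]
tool_rot: [0.609, 0.793, -0.0, -0.001]
force: [-0.3, -0.0, -1.0]
finger_gap: 0.337
gripper_force: 39.5
```

Call:
move_arm([
  {"dx": -0.169,"dy": 0.834,"dz": 0,"rx": 0,"ry": 0,"rz": -0.02},
  {"dx": -0.169,"dy": 0.834,"dz": 0,"rx": 0,"ry": 0,"rz": -0.02},
  {"dx": -0.169,"dy": 0.834,"dz": 0,"rx": 0,"ry": 0,"rz": -0.02},
  {"dx": -0.169,"dy": 0.834,"dz": 0,"rx": 0,"ry": 0,"rz": -0.02},
  {"dx": -0.169,"dy": 0.834,"dz": 0,"rx": 0,"ry": 0,"rz": -0.02},
  {"dx": -0.169,"dy": 0.834,"dz": 0,"rx": 0,"ry": 0,"rz": -0.02},
  {"dx": -0.169,"dy": 0.834,"dz": 0,"rx": 0,"ry": 0,"rz": -0.02},
  {"dx": -0.169,"dy": 0.834,"dz": 0,"rx": 0,"ry": 0,"rz": -0.02},
  {"dx": -0.169,"dy": 0.834,"dz": 0,"rx": 0,"ry": 0,"rz": -0.02},
  {"dx": -0.169,"dy": 0.834,"dz": 0,"rx": 0,"ry": 0,"rz": -0.02},
])

```text
t: 11.4
tcp_pos: [0.5019, 0.218, 0.1645]
tool_rot: [0.649, 0.76, -0.001, -0.001]
force: [-0.1, 0.8, -1.7]
finger_gap: 0.335
gripper_force: 39.5
```

```bash
python3 - <<'E'
from h import *
from station import sensors
import pickle
s=sensors.sense();print(s['t'],s['tcp_pos'],s['tool_rot'],s['force'],s['finger_gap'])
m=cams.camera_model("wrist");a=cams.snapshot("wrist")
cv2.imwrite("pics/w2.png",a[:,:,::-1]);pickle.dump(m,open("w2.pkl","wb"))
th=1.727;R=np.array([[np.cos(th),-np.sin(th)],[np.sin(th),np.cos(th)]]);o=[.5076,.1975]
J=np.array([[120,-50,12],[-160,-50,12],[-160,80,12],[120,80,12],[-64,-27,53],[-64,27,53],[-92,-27,53],[-92,27,53],[70,-27,53],[70,27,53],[110,-27,53],[110,27,53]])/1e3
W=np.c_[J[:,:2]@R.T+o,J[:,2]];print(np.c_[J*1e3,proj("wrist",W,m)].round(0))
E
```

```text
11.4 [0.50191957 0.21796653 0.16452373] [ 0.6494369   0.76041408 -0.00101493 -0.0010519 ] [-0.14363835  0.81005404 -1.70325612] 0.33549213309458287
[[ 120.  -50.   12.  398.   72.]
 [-160.  -50.   12.  379.  423.]
 [-160.   80.   12.  228.  422.]
 [ 120.   80.   12.  202.   73.]
 [ -64.  -27.   53.  361.  353.]
 [ -64.   27.   53.  282.  352.]
 [ -92.  -27.   53.  360.  387.]
 [ -92.   27.   53.  284.  386.]
 [  70.  -27.   53.  368.  154.]
 [  70.   27.   53.  277.  154.]
 [ 110.  -27.   53.  370.   84.]
 [ 110.   27.   53.  276.   84.]]
```

View pics/w2.png

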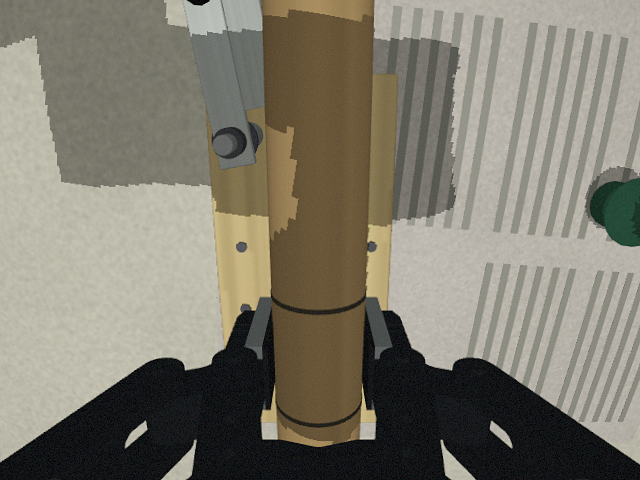

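The wrist view shows the dowel in the fingers with its rings at rows 307 and 420 (column 318), straddling the pads. The jig base's far corner at (397,73) lies within 1 px of the prediction, and the strap is open at the left with its hub at (229,144).

```bash
python3 - <<'E'
from h import *
from station import sensors
import pickle
m=pickle.load(open("w2.pkl","rb"))
s=sensors.sense();print(s['t'],s['tcp_pos'],s['tool_rot'],s['force'])
th=1.727;R=np.array([[np.cos(th),-np.sin(th)],[np.sin(th),np.cos(th)]]);o=np.array([.5076,.1975])
f=lambda p:((p[:,:2]-o)@R)*1e3
print("tcp jig",(s['tcp_pos'][:2]-o)@R)
za=s['tcp_pos'][2]+.0192
print("axis",f(ray("wrist",[[319,100],[319,200],[318,350]],za,m)))
print("rings",f(ray("wrist",[[318.5,312],[318.5,426]],za+.015,m)))
a=cv2.imread("pics/w2.png")
for y in (215,230,245,265,285):print(y,a[y,200:240].sum(1)[::2],a[y,375:405].sum(1)[::2])
g=cv2.cvtColor(a,cv2.COLOR_BGR2HSV)
print("edges",f(ray("wrist",[[212.5,200],[390.5,230]],.012,m)))
from scipy.spatial.transform import Rotation as Q
y=Q.from_quat(s['tool_rot']).as_matrix()[:,1];print("tool y",np.degrees(np.arctan2(y[1],y[0])),"want",np.degrees(th)-90)
E
```

```text
11.45 [0.50128871 0.22017696 0.16457586] [ 6.49063336e-01  7.60732342e-01 -3.98316147e-04 -1.71177923e-03] [ 0.23074372  1.13896842 -1.09848634]
tcp jig [0.02338271 0.00270662]
axis [[98.09278318  2.23618885]
 [69.77794199  2.1804591 ]
 [19.29246344  2.40648965]]
rings [[40.90749163  2.2611045 ]
 [ 0.96360654  2.19093415]]
215 [569 546 547 569 564 568 561 499 522 503 482 473 470 471 470 493 508 523
 524 402] [317 317 310 307 318 313 304 291 283 249 258 319 361 350 359]
230 [555 544 548 553 549 552 562 496 513 503 487 479 478 465 476 478 492 507
 515 515] [501 499 492 494 498 492 490 466 317 556 543 543 562 553 549]
245 [549 556 559 546 554 555 560 570 482 516 498 483 473 467 472 472 473 508
 290 276] [229 422 487 479 465 461 470 437 495 557 551 554 547 551 570]
265 [564 558 564 559 558 560 556 566 522 503 507 487 477 473 466 474 484 487
 509 511] [499 499 489 482 475 468 479 397 546 548 565 548 535 542 535]
285 [554 544 565 573 562 535 556 557 560 472 516 495 487 473 471 460 469 474
 493 498] [497 491 486 472 475 480 451 513 555 557 545 542 559 553 562]
edges [[ 33.84985005  77.89048847]
 [ 11.89157503 -49.67998144]]
tool y 9.057980901491183 want 8.949811219093178
```

Call:
move_arm([
  {"dx": 0.12,"dy": -0.14,"dz": -0.4,"rx": 0,"ry": 0,"rz": 0},
  {"dx": 0,"dy": 0,"dz": -0.6,"rx": 0,"ry": 0,"rz": 0},
  {"dx": 0,"dy": 0,"dz": -0.7,"rx": 0,"ry": 0,"rz": 0},
  {"dx": 0,"dy": 0,"dz": -0.7,"rx": 0,"ry": 0,"rz": 0},
  {"dx": 0,"dy": 0,"dz": -0.7,"rx": 0,"ry": 0,"rz": 0},
  {"dx": 0,"dy": 0,"dz": -0.6,"rx": 0,"ry": 0,"rz": 0},
  {"dx": 0,"dy": 0,"dz": -0.5,"rx": 0,"ry": 0,"rz": 0},
  {"dx": 0,"dy": 0,"dz": -0.4,"rx": 0,"ry": 0,"rz": 0},
  {"dx": 0,"dy": 0,"dz": -0.2,"rx": 0,"ry": 0,"rz": 0},
  {"dx": 0,"dy": 0,"dz": 0,"rx": 0,"ry": 0,"rz": 0},
])

```text
t: 12.7
tcp_pos: [0.5072, 0.2131, 0.0451]
tool_rot: [0.649, 0.76, -0.0, -0.0]
force: [-0.6, -0.3, -0.2]
finger_gap: 0.34
gripper_force: 39.5
```

```bash
cat > st.py <<'E'
from station import sensors
import numpy as np
s=sensors.sense();th=1.727;R=np.array([[np.cos(th),-np.sin(th)],[np.sin(th),np.cos(th)]]);o=np.array([.5076,.1975])
from scipy.spatial.transform import Rotation as Q
y=Q.from_quat(s['tool_rot']).as_matrix()[:,1]
print(s['t'],s['tcp_pos'].round(4),"jig",((s['tcp_pos'][:2]-o)@R*1e3).round(1),"yaw",np.degrees(np.arctan2(y[1],y[0])).round(2),"Fworld",s['force'].round(2),"Fjig",(s['force'][:2]@R).round(2),s['finger_gap'].round(3),s['ft_torque'].round(2))
E
python3 st.py
```

```text
Traceback (most recent call last):
  File "st.py", line 6, in <module>
    print(s['t'],s['tcp_pos'].round(4),"jig",((s['tcp_pos'][:2]-o)@R*1e3).round(1),"yaw",np.degrees(np.arctan2(y[1],y[0])).round(2),"Fworld",s['force'].round(2),"Fjig",(s['force'][:2]@R).round(2),s['finger_gap'].round(3),s['ft_torque'].round(2))
                                                                                                                                                                                                    ^^^^^^^^^^^^^^^^^^^^^
AttributeError: 'float' object has no attribute 'round'
```

```bash
sed -i "s/s\['finger_gap'\].round(3)/round(s['finger_gap'],3)/" st.py; python3 st.py
```

```text
12.7 [0.5072 0.2131 0.0451] jig [15.5 -2. ] yaw 9.01 Fworld [-0.56 -0.34 -0.16] Fjig [-0.25  0.61] 0.34 [-0.02  0.01 -0.01]
```

Call:
move_arm([
  {"dx": 0,"dy": 0,"dz": 0,"rx": 0,"ry": 0,"rz": 0},
  {"dx": 0,"dy": 0,"dz": 0,"rx": 0,"ry": 0,"rz": 0},
  {"dx": 0,"dy": 0,"dz": 0,"rx": 0,"ry": 0,"rz": 0},
  {"dx": 0,"dy": 0,"dz": 0,"rx": 0,"ry": 0,"rz": 0},
  {"dx": 0,"dy": 0,"dz": 0,"rx": 0,"ry": 0,"rz": 0},
  {"dx": 0,"dy": 0,"dz": 0,"rx": 0,"ry": 0,"rz": 0},
  {"dx": 0,"dy": 0,"dz": 0,"rx": 0,"ry": 0,"rz": 0},
  {"dx": 0,"dy": 0,"dz": 0,"rx": 0,"ry": 0,"rz": 0},
  {"dx": 0,"dy": 0,"dz": 0,"rx": 0,"ry": 0,"rz": 0},
  {"dx": 0,"dy": 0,"dz": 0,"rx": 0,"ry": 0,"rz": 0},
])

```text
t: 13.95
tcp_pos: [0.5072, 0.2131, 0.0453]
tool_rot: [0.649, 0.76, -0.0, -0.0]
force: [0.9, 0.7, -0.8]
finger_gap: 0.338
gripper_force: 39.5
```

```bash
python3 st.py; python3 - <<'E'
from h import *
import pickle
m=cams.camera_model("wrist");a=cams.snapshot("wrist")
cv2.imwrite("pics/w3.png",a[:,:,::-1]);pickle.dump(m,open("w3.pkl","wb"))
th=1.727;R=np.array([[np.cos(th),-np.sin(th)],[np.sin(th),np.cos(th)]]);o=[.5076,.1975]
J=np.array([[70,-27,53],[70,27,53],[110,-27,53],[110,27,53],[70,0,56],[110,0,56]])/1e3
W=np.c_[J[:,:2]@R.T+o,J[:,2]];print(np.c_[J*1e3,proj("wrist",W,m)].round(1))
E
```

```text
13.95 [0.5072 0.2131 0.0453] jig [15.5 -2. ] yaw 9.01 Fworld [ 0.9   0.67 -0.82] Fjig [ 0.52 -0.99] 0.338 [-0.    0.04  0.03]
[[ 70.  -27.   53.  397.  174.6]
 [ 70.   27.   53.  227.2 174.4]
 [110.  -27.   53.  403.1  40.6]
 [110.   27.   53.  220.6  40.5]
 [ 70.    0.   56.  311.9 175.7]
 [110.    0.   56.  311.6  38. ]]
```

View pics/w3.png

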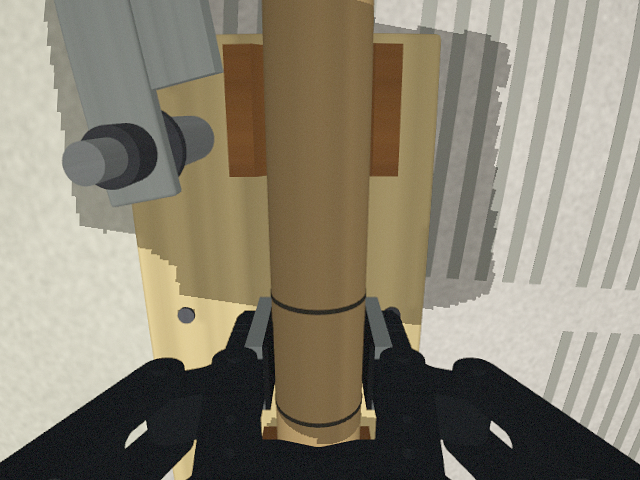

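The V-block at the far end spans columns 229–399 at row 176. The dowel's centre is at column 319 against the block's 314, so the dowel must go about 1.7 mm towards jig +y.

Call:
move_arm([
  {"dx": -0.067,"dy": -0.01,"dz": 0,"rx": 0,"ry": 0,"rz": 0},
  {"dx": 0,"dy": 0,"dz": -0.1,"rx": 0,"ry": 0,"rz": 0},
  {"dx": 0,"dy": 0,"dz": -0.1,"rx": 0,"ry": 0,"rz": 0},
  {"dx": 0,"dy": 0,"dz": -0.04,"rx": 0,"ry": 0,"rz": 0},
  {"dx": 0,"dy": 0,"dz": -0.02,"rx": 0,"ry": 0,"rz": 0},
  {"dx": 0,"dy": 0,"dz": -0.02,"rx": 0,"ry": 0,"rz": 0},
  {"dx": 0,"dy": 0,"dz": -0.01,"rx": 0,"ry": 0,"rz": 0},
  {"dx": 0,"dy": 0,"dz": -0.01,"rx": 0,"ry": 0,"rz": 0},
  {"dx": 0,"dy": 0,"dz": 0,"rx": 0,"ry": 0,"rz": 0},
  {"dx": 0,"dy": 0,"dz": 0,"rx": 0,"ry": 0,"rz": 0},
])

```text
t: 15.25
tcp_pos: [0.5055, 0.2128, 0.0378]
tool_rot: [0.649, 0.76, 0.0, 0.0]
force: [1.0, 0.1, -0.7]
finger_gap: 0.335
gripper_force: 39.5
```

```bash
python3 st.py
```

```text
15.25 [0.5055 0.2128 0.0378] jig [15.5 -0.4] yaw 9.01 Fworld [ 1.03  0.15 -0.74] Fjig [-0.02 -1.04] 0.335 [ 0.02 -0.02  0.01]
```

Call:
move_arm([
  {"dx": 0,"dy": 0,"dz": -0.01,"rx": 0,"ry": 0,"rz": 0},
  {"dx": 0,"dy": 0,"dz": -0.01,"rx": 0,"ry": 0,"rz": 0},
  {"dx": 0,"dy": 0,"dz": -0.01,"rx": 0,"ry": 0,"rz": 0},
  {"dx": 0,"dy": 0,"dz": -0.01,"rx": 0,"ry": 0,"rz": 0},
  {"dx": 0,"dy": 0,"dz": 0,"rx": 0,"ry": 0,"rz": 0},
  {"dx": 0,"dy": 0,"dz": 0,"rx": 0,"ry": 0,"rz": 0},
  {"dx": 0,"dy": 0,"dz": 0,"rx": 0,"ry": 0,"rz": 0},
  {"dx": 0,"dy": 0,"dz": 0,"rx": 0,"ry": 0,"rz": 0},
  {"dx": 0,"dy": 0,"dz": 0,"rx": 0,"ry": 0,"rz": 0},
  {"dx": 0,"dy": 0,"dz": 0,"rx": 0,"ry": 0,"rz": 0},
])

```text
t: 16.5
tcp_pos: [0.5059, 0.2128, 0.0373]
tool_rot: [0.649, 0.761, 0.0, 0.0]
force: [-0.1, -0.1, 5.0]
finger_gap: 0.338
gripper_force: 40.1
```

```bash
python3 st.py
```

```text
16.5 [0.5059 0.2128 0.0373] jig [15.4 -0.7] yaw 9.02 Fworld [-0.09 -0.14  4.96] Fjig [-0.12  0.12] 0.338 [-0.05  0.03  0.16]
```

Call:
move_arm([
  {"dx": 0.0125,"dy": -0.079,"dz": 0,"rx": 0,"ry": 0,"rz": 0},
  {"dx": 0.0125,"dy": -0.079,"dz": 0,"rx": 0,"ry": 0,"rz": 0},
  {"dx": 0.0125,"dy": -0.079,"dz": 0,"rx": 0,"ry": 0,"rz": 0},
  {"dx": 0.0125,"dy": -0.079,"dz": 0,"rx": 0,"ry": 0,"rz": 0},
  {"dx": 0.0125,"dy": -0.079,"dz": 0,"rx": 0,"ry": 0,"rz": 0},
  {"dx": 0.0125,"dy": -0.079,"dz": 0,"rx": 0,"ry": 0,"rz": 0},
  {"dx": 0.0125,"dy": -0.079,"dz": 0,"rx": 0,"ry": 0,"rz": 0},
  {"dx": 0.0125,"dy": -0.079,"dz": 0,"rx": 0,"ry": 0,"rz": 0},
  {"dx": 0,"dy": 0,"dz": 0,"rx": 0,"ry": 0,"rz": 0},
  {"dx": 0,"dy": 0,"dz": 0,"rx": 0,"ry": 0,"rz": 0},
])

```text
t: 17.75
tcp_pos: [0.5083, 0.1979, 0.0373]
tool_rot: [0.65, 0.76, 0.001, 0.0]
force: [-0.0, 2.6, 5.1]
finger_gap: 0.34
gripper_force: 40.1
```

```bash
python3 st.py
```

```text
17.75 [0.5083 0.1979 0.0373] jig [ 0.3 -0.8] yaw 8.99 Fworld [-0.02  2.62  5.11] Fjig [ 2.6  -0.39] 0.34 [0.42 0.04 0.14]
```

Call:
move_arm([
  {"dx": 0.004,"dy": -0.025,"dz": 0,"rx": 0,"ry": 0,"rz": 0},
  {"dx": 0.004,"dy": -0.025,"dz": 0,"rx": 0,"ry": 0,"rz": 0},
  {"dx": 0.004,"dy": -0.025,"dz": 0,"rx": 0,"ry": 0,"rz": 0},
  {"dx": 0.004,"dy": -0.025,"dz": 0,"rx": 0,"ry": 0,"rz": 0},
  {"dx": 0.004,"dy": -0.025,"dz": 0,"rx": 0,"ry": 0,"rz": 0},
  {"dx": 0.004,"dy": -0.025,"dz": 0,"rx": 0,"ry": 0,"rz": 0},
  {"dx": 0.004,"dy": -0.025,"dz": 0,"rx": 0,"ry": 0,"rz": 0},
  {"dx": 0.004,"dy": -0.025,"dz": 0,"rx": 0,"ry": 0,"rz": 0},
  {"dx": 0.004,"dy": -0.025,"dz": 0,"rx": 0,"ry": 0,"rz": 0},
  {"dx": 0.004,"dy": -0.025,"dz": 0,"rx": 0,"ry": 0,"rz": 0},
])

```text
t: 19.0
tcp_pos: [0.5093, 0.1919, 0.0373]
tool_rot: [0.65, 0.76, 0.001, -0.0]
force: [-0.4, 4.0, 4.7]
finger_gap: 0.337
gripper_force: 40.1
```

```bash
python3 st.py
```

```text
19.0 [0.5093 0.1919 0.0373] jig [-5.8 -0.8] yaw 8.98 Fworld [-0.38  4.    4.72] Fjig [ 4.01 -0.25] 0.337 [0.65 0.12 0.19]
```

Call:
move_arm([
  {"dx": 0.0025,"dy": -0.016,"dz": 0,"rx": 0,"ry": 0,"rz": 0},
  {"dx": 0.0025,"dy": -0.016,"dz": 0,"rx": 0,"ry": 0,"rz": 0},
  {"dx": 0.0025,"dy": -0.016,"dz": 0,"rx": 0,"ry": 0,"rz": 0},
  {"dx": 0.0025,"dy": -0.016,"dz": 0,"rx": 0,"ry": 0,"rz": 0},
  {"dx": 0.0025,"dy": -0.016,"dz": 0,"rx": 0,"ry": 0,"rz": 0},
  {"dx": 0.0025,"dy": -0.016,"dz": 0,"rx": 0,"ry": 0,"rz": 0},
  {"dx": 0.0025,"dy": -0.016,"dz": 0,"rx": 0,"ry": 0,"rz": 0},
  {"dx": 0.0025,"dy": -0.016,"dz": 0,"rx": 0,"ry": 0,"rz": 0},
  {"dx": 0,"dy": 0,"dz": 0,"rx": 0,"ry": 0,"rz": 0},
  {"dx": 0,"dy": 0,"dz": 0,"rx": 0,"ry": 0,"rz": 0},
])

```text
t: 20.25
tcp_pos: [0.5098, 0.1886, 0.0373]
tool_rot: [0.65, 0.76, 0.001, -0.0]
force: [-1.1, 3.9, 4.2]
finger_gap: 0.339
gripper_force: 40.1
```

```bash
python3 st.py
```

```text
20.25 [0.5098 0.1886 0.0373] jig [-9.1 -0.8] yaw 8.98 Fworld [-1.12  3.9   4.24] Fjig [4.03 0.5 ] 0.339 [0.61 0.14 0.19]
```

Still sliding with steady friction. I'll carry on at the same pace.

Call:
move_arm([
  {"dx": 0.0025,"dy": -0.016,"dz": 0,"rx": 0,"ry": 0,"rz": 0},
  {"dx": 0.0025,"dy": -0.016,"dz": 0,"rx": 0,"ry": 0,"rz": 0},
  {"dx": 0.0025,"dy": -0.016,"dz": 0,"rx": 0,"ry": 0,"rz": 0},
  {"dx": 0.0025,"dy": -0.016,"dz": 0,"rx": 0,"ry": 0,"rz": 0},
  {"dx": 0.0025,"dy": -0.016,"dz": 0,"rx": 0,"ry": 0,"rz": 0},
  {"dx": 0,"dy": 0,"dz": 0,"rx": 0,"ry": 0,"rz": 0},
  {"dx": 0,"dy": 0,"dz": 0,"rx": 0,"ry": 0,"rz": 0},
  {"dx": 0,"dy": 0,"dz": 0,"rx": 0,"ry": 0,"rz": 0},
  {"dx": 0,"dy": 0,"dz": 0,"rx": 0,"ry": 0,"rz": 0},
  {"dx": 0,"dy": 0,"dz": 0,"rx": 0,"ry": 0,"rz": 0},
])

```text
t: 21.5
tcp_pos: [0.5101, 0.1866, 0.0373]
tool_rot: [0.65, 0.76, 0.001, -0.0]
force: [-0.6, 3.8, 5.2]
finger_gap: 0.341
gripper_force: 40.1
```

```bash
python3 st.py
```

```text
21.5 [0.5101 0.1866 0.0373] jig [-11.2  -0.8] yaw 8.99 Fworld [-0.62  3.78  5.15] Fjig [3.83 0.02] 0.341 [0.66 0.11 0.15]
```

Call:
move_arm([
  {"dx": 0.0025,"dy": -0.016,"dz": 0,"rx": 0,"ry": 0,"rz": 0},
  {"dx": 0.0025,"dy": -0.016,"dz": 0,"rx": 0,"ry": 0,"rz": 0},
  {"dx": 0.0025,"dy": -0.016,"dz": 0,"rx": 0,"ry": 0,"rz": 0},
  {"dx": 0.0025,"dy": -0.016,"dz": 0,"rx": 0,"ry": 0,"rz": 0},
  {"dx": 0,"dy": 0,"dz": 0,"rx": 0,"ry": 0,"rz": 0},
  {"dx": 0,"dy": 0,"dz": 0,"rx": 0,"ry": 0,"rz": 0},
  {"dx": 0,"dy": 0,"dz": 0,"rx": 0,"ry": 0,"rz": 0},
  {"dx": 0,"dy": 0,"dz": 0,"rx": 0,"ry": 0,"rz": 0},
  {"dx": 0,"dy": 0,"dz": 0,"rx": 0,"ry": 0,"rz": 0},
  {"dx": 0,"dy": 0,"dz": 0,"rx": 0,"ry": 0,"rz": 0},
])

```text
t: 22.75
tcp_pos: [0.5102, 0.1864, 0.0373]
tool_rot: [0.65, 0.76, 0.002, -0.001]
force: [-1.4, 9.6, 5.2]
finger_gap: 0.337
gripper_force: 40.1
```

```bash
python3 st.py
```

```text
22.75 [0.5102 0.1864 0.0373] jig [-11.4  -0.8] yaw 8.94 Fworld [-1.4   9.56  5.24] Fjig [ 9.66 -0.11] 0.337 [1.45 0.13 0.22]
```

The screw is felt: the axial force rose from 3.9 to 9.7 N, so about 6 N bears on the tip. I'll let go and lift off.

Call:
move_arm([
  {"dx": 0,"dy": 0,"dz": 0,"rx": 0,"ry": 0,"rz": 0},
  {"dx": 0,"dy": 0,"dz": 0,"rx": 0,"ry": 0,"rz": 0},
  {"dx": 0,"dy": 0,"dz": 0,"rx": 0,"ry": 0,"rz": 0},
  {"dx": 0,"dy": 0,"dz": 0,"rx": 0,"ry": 0,"rz": 0},
  {"dx": 0,"dy": 0,"dz": 0,"rx": 0,"ry": 0,"rz": 0},
  {"dx": 0,"dy": 0,"dz": 0,"rx": 0,"ry": 0,"rz": 0},
  {"dx": 0,"dy": 0,"dz": 0,"rx": 0,"ry": 0,"rz": 0},
  {"dx": 0,"dy": 0,"dz": 0,"rx": 0,"ry": 0,"rz": 0},
  {"dx": 0,"dy": 0,"dz": 0,"rx": 0,"ry": 0,"rz": 0},
  {"dx": 0,"dy": 0,"dz": 0,"rx": 0,"ry": 0,"rz": 0},
], claw=100)

```text
t: 24.0
tcp_pos: [0.5101, 0.184, 0.0368]
tool_rot: [0.649, 0.76, 0.0, -0.0]
force: [0.2, 0.2, 0.2]
finger_gap: 1.001
gripper_force: 0.0
```

```bash
python3 st.py
```

```text
24.0 [0.5101 0.184  0.0368] jig [-13.7  -0.3] yaw 9.0 Fworld [0.2  0.21 0.23] Fjig [ 0.17 -0.23] 1.001 [-0.02  0.05 -0.01]
```

Call:
move_arm([
  {"dx": 0,"dy": 0,"dz": 0.2,"rx": 0,"ry": 0,"rz": 0},
  {"dx": 0,"dy": 0,"dz": 0.5,"rx": 0,"ry": 0,"rz": 0},
  {"dx": 0,"dy": 0,"dz": 0.7,"rx": 0,"ry": 0,"rz": 0},
  {"dx": 0,"dy": 0,"dz": 0.8,"rx": 0,"ry": 0,"rz": 0},
  {"dx": 0,"dy": 0,"dz": 0.8,"rx": 0,"ry": 0,"rz": 0},
  {"dx": 0,"dy": 0,"dz": 0.8,"rx": 0,"ry": 0,"rz": 0},
  {"dx": 0,"dy": 0,"dz": 0.8,"rx": 0,"ry": 0,"rz": 0},
  {"dx": 0,"dy": 0,"dz": 0.6,"rx": 0,"ry": 0,"rz": 0},
  {"dx": 0,"dy": 0,"dz": 0.3,"rx": 0,"ry": 0,"rz": 0},
  {"dx": 0,"dy": 0,"dz": 0,"rx": 0,"ry": 0,"rz": 0},
], claw=0)

```text
t: 25.25
tcp_pos: [0.5102, 0.184, 0.1748]
tool_rot: [0.649, 0.76, 0.0, 0.0]
force: [-0.9, -0.9, 0.9]
finger_gap: 0.0
gripper_force: 0.0
```

```bash
python3 st.py; python3 - <<'E'
from h import *
import pickle
m=cams.camera_model("wrist");a=cams.snapshot("wrist")
cv2.imwrite("pics/w4.png",a[:,:,::-1]);pickle.dump(m,open("w4.pkl","wb"))
E
```

```text
25.25 [0.5102 0.184  0.1748] jig [-13.8  -0.5] yaw 9.0 Fworld [-0.94 -0.87  0.93] Fjig [-0.72  1.06] 0.0 [-0.03 -0.01 -0.  ]
```

View pics/w4.png

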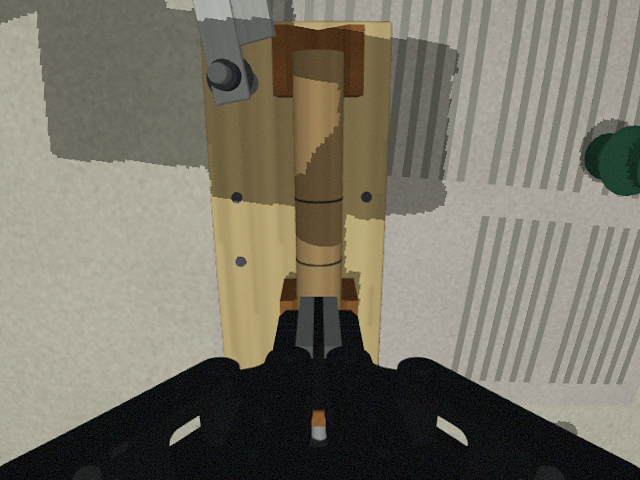

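The dowel lies seated in both blocks at columns 294–344. The strap bar end is at (216,103)–(250,97), rising towards (196,0), with its hub at (224,75).

```bash
python3 - <<'E'
from h import *
import pickle
m=pickle.load(open("w4.pkl","rb"))
th=1.727;R=np.array([[np.cos(th),-np.sin(th)],[np.sin(th),np.cos(th)]]);o=np.array([.5076,.1975])
f=lambda p:((p[:,:2]-o)@R)
e=f(ray("wrist",[[216,103],[197,5],[224,75]],[.073,.073,.097],m));d=e[1]-e[0]
print("jig",e*1e3,"strap",np.arctan2(d[1],d[0])+np.pi/2)
print("rings",f(ray("wrist",[[318,202],[319,264]],.071,m))*1e3)
for phi in(1.75,1.8,1.85,1.9):
  k=np.array([.08+.078*np.sin(phi),.05-.078*np.cos(phi)]);t=k+.036*np.array([np.cos(phi),np.sin(phi)])
  print(phi,"knob",k,R@k+o,"start",t,R@t+o)
E
```

```text
jig [[ 64.56001039  56.07613298]
 [115.67267771  63.84018754]
 [ 77.53409185  45.84640359]] strap 1.7215447177431875
rings [[  7.92580588  -0.59836294]
 [-31.10579445  -1.27148101]]
1.75 knob [0.1567509  0.06390319] [0.42008921 0.34240109] start [0.15033405 0.09932669] [0.38609527 0.33055155]
1.8 knob [0.15596012 0.06772176] [0.41644015 0.34102588] start [0.14778084 0.10278028] [0.38308092 0.32749216]
1.85 knob [0.15497947 0.07149604] [0.41286439 0.33947001] start [0.14505822 0.10610195] [0.38022325 0.32428593]
1.9 knob [0.15381141 0.07521659] [0.40937085 0.33773737] start [0.14217298 0.10928339] [0.3775294  0.32094089]
```

Call:
move_arm([
  {"dx": -0.4,"dy": 0.4,"dz": 0,"rx": 0,"ry": 0,"rz": 0.034},
  {"dx": -0.5,"dy": 0.6,"dz": 0,"rx": 0,"ry": 0,"rz": 0.034},
  {"dx": -0.5,"dy": 0.6,"dz": 0,"rx": 0,"ry": 0,"rz": 0.034},
  {"dx": -0.5,"dy": 0.6,"dz": 0,"rx": 0,"ry": 0,"rz": 0.034},
  {"dx": -0.5,"dy": 0.6,"dz": 0,"rx": 0,"ry": 0,"rz": 0.034},
  {"dx": -0.56,"dy": 0.68,"dz": 0,"rx": 0,"ry": 0,"rz": 0.034},
  {"dx": -0.5,"dy": 0.6,"dz": 0,"rx": 0,"ry": 0,"rz": 0.034},
  {"dx": -0.5,"dy": 0.6,"dz": 0,"rx": 0,"ry": 0,"rz": 0.034},
  {"dx": -0.5,"dy": 0.6,"dz": 0,"rx": 0,"ry": 0,"rz": 0.034},
  {"dx": -0.5,"dy": 0.6,"dz": 0,"rx": 0,"ry": 0,"rz": 0.034},
])

```text
t: 26.55
tcp_pos: [0.3853, 0.3319, 0.1743]
tool_rot: [0.579, 0.815, 0.0, 0.0]
force: [0.3, -0.1, -0.2]
finger_gap: 0.0
gripper_force: 0.0
```

Call:
move_arm([
  {"dx": 0,"dy": 0,"dz": 0,"rx": 0,"ry": 0,"rz": 0},
  {"dx": 0,"dy": 0,"dz": -0.4,"rx": 0,"ry": 0,"rz": 0},
  {"dx": 0,"dy": 0,"dz": -0.5,"rx": 0,"ry": 0,"rz": 0},
  {"dx": 0,"dy": 0,"dz": -0.6,"rx": 0,"ry": 0,"rz": 0},
  {"dx": 0,"dy": 0,"dz": -0.6,"rx": 0,"ry": 0,"rz": 0},
  {"dx": 0,"dy": 0,"dz": -0.6,"rx": 0,"ry": 0,"rz": 0},
  {"dx": 0,"dy": 0,"dz": -0.5,"rx": 0,"ry": 0,"rz": 0},
  {"dx": 0,"dy": 0,"dz": -0.4,"rx": 0,"ry": 0,"rz": 0},
  {"dx": 0,"dy": 0,"dz": -0.08,"rx": 0,"ry": 0,"rz": 0},
  {"dx": 0,"dy": 0,"dz": 0,"rx": 0,"ry": 0,"rz": 0},
])

```text
t: 27.8
tcp_pos: [0.3862, 0.3311, 0.0824]
tool_rot: [0.579, 0.815, 0.0, 0.0]
force: [-0.6, 0.9, -0.1]
finger_gap: 0.004
gripper_force: 0.0
```

```bash
python3 st.py; python3 - <<'E'
import numpy as np
from station import sensors
# plan: TCP on arc, r0 = contact offset behind knob
s=sensors.sense();th=1.727;R=np.array([[np.cos(th),-np.sin(th)],[np.sin(th),np.cos(th)]]);o=np.array([.5076,.1975])
def T(phi,r=.0225):return o+R@np.array([.08+.078*np.sin(phi)+r*np.cos(phi),.05-.078*np.cos(phi)+r*np.sin(phi)])
for p in np.arange(1.8,-.05,-.15):
  a,b=T(p),T(p-.15);print(round(p,2),a.round(4),"10 rows d units/row",((b-a)/.025/10).round(4))
E
```

```text
27.8 [0.3862 0.3311 0.0824] jig [150.8  99.1] yaw 19.21 Fworld [-0.58  0.92 -0.14] Fjig [1.   0.43] 0.004 [0.   0.06 0.04]
1.8 [0.3956 0.3326] 10 rows d units/row [0.0404 0.0271]
1.65 [0.4057 0.3393] 10 rows d units/row [0.044  0.0208]
1.5 [0.4167 0.3445] 10 rows d units/row [0.0466 0.014 ]
1.35 [0.4283 0.348 ] 10 rows d units/row [0.0482 0.0069]
1.2 [0.4404 0.3497] 10 rows d units/row [ 0.0487 -0.0004]
1.05 [0.4526 0.3496] 10 rows d units/row [ 0.0481 -0.0077]
0.9 [0.4646 0.3477] 10 rows d units/row [ 0.0464 -0.0148]
0.75 [0.4762 0.344 ] 10 rows d units/row [ 0.0436 -0.0215]
0.6 [0.4871 0.3386] 10 rows d units/row [ 0.0399 -0.0278]
0.45 [0.497  0.3317] 10 rows d units/row [ 0.0353 -0.0335]
0.3 [0.5059 0.3233] 10 rows d units/row [ 0.0299 -0.0384]
0.15 [0.5134 0.3137] 10 rows d units/row [ 0.0238 -0.0424]
0.0 [0.5193 0.3031] 10 rows d units/row [ 0.0172 -0.0455]
```

Call:
move_arm([
  {"dx": 0.085,"dy": 0.026,"dz": 0,"rx": 0,"ry": 0,"rz": 0},
  {"dx": 0.085,"dy": 0.026,"dz": 0,"rx": 0,"ry": 0,"rz": 0},
  {"dx": 0.085,"dy": 0.026,"dz": 0,"rx": 0,"ry": 0,"rz": 0},
  {"dx": 0.085,"dy": 0.026,"dz": 0,"rx": 0,"ry": 0,"rz": 0},
  {"dx": 0.085,"dy": 0.026,"dz": 0,"rx": 0,"ry": 0,"rz": 0},
  {"dx": 0.085,"dy": 0.026,"dz": 0,"rx": 0,"ry": 0,"rz": 0},
  {"dx": 0.068,"dy": 0.043,"dz": 0,"rx": 0,"ry": 0,"rz": -0.048},
  {"dx": 0.068,"dy": 0.043,"dz": 0,"rx": 0,"ry": 0,"rz": -0.048},
  {"dx": 0.068,"dy": 0.043,"dz": 0,"rx": 0,"ry": 0,"rz": -0.048},
  {"dx": 0.068,"dy": 0.043,"dz": 0,"rx": 0,"ry": 0,"rz": -0.048},
])

```text
t: 29.05
tcp_pos: [0.4055, 0.3391, 0.0823]
tool_rot: [0.62, 0.785, -0.0, -0.0]
force: [-0.7, -0.3, -0.3]
finger_gap: -0.001
gripper_force: 0.3
```

```bash
python3 st.py
```

```text
29.05 [0.4055 0.3391 0.0823] jig [155.8  78.8] yaw 13.35 Fworld [-0.72 -0.32 -0.3 ] Fjig [-0.2   0.77] -0.001 [-0.02  0.06  0.02]
```

Call:
move_arm([
  {"dx": 0.088,"dy": 0.042,"dz": 0,"rx": 0,"ry": 0,"rz": -0.057},
  {"dx": 0.088,"dy": 0.042,"dz": 0,"rx": 0,"ry": 0,"rz": -0.057},
  {"dx": 0.088,"dy": 0.042,"dz": 0,"rx": 0,"ry": 0,"rz": -0.057},
  {"dx": 0.088,"dy": 0.042,"dz": 0,"rx": 0,"ry": 0,"rz": -0.057},
  {"dx": 0.088,"dy": 0.042,"dz": 0,"rx": 0,"ry": 0,"rz": -0.057},
  {"dx": 0.093,"dy": 0.028,"dz": 0,"rx": 0,"ry": 0,"rz": -0.057},
  {"dx": 0.093,"dy": 0.028,"dz": 0,"rx": 0,"ry": 0,"rz": -0.057},
  {"dx": 0.093,"dy": 0.028,"dz": 0,"rx": 0,"ry": 0,"rz": -0.057},
  {"dx": 0.093,"dy": 0.028,"dz": 0,"rx": 0,"ry": 0,"rz": -0.057},
  {"dx": 0.093,"dy": 0.028,"dz": 0,"rx": 0,"ry": 0,"rz": -0.057},
])

```text
t: 30.3
tcp_pos: [0.4284, 0.3479, 0.0823]
tool_rot: [0.73, 0.683, -0.0, 0.0]
force: [-0.8, -0.4, 0.1]
finger_gap: 0.002
gripper_force: 0.3
```

```bash
python3 st.py
```

```text
30.3 [0.4284 0.3479 0.0823] jig [160.9  54.8] yaw -3.77 Fworld [-0.83 -0.36  0.12] Fjig [-0.23  0.87] 0.002 [-0.03  0.02 -0.04]
```

```bash
python3 - <<'E'
from h import *
a=cams.snapshot("wrist")[:,:,::-1];b=cams.snapshot("scene")[:,:,::-1]
cv2.imwrite("pics/c5.png",np.vstack([cv2.resize(a[100:],(400,240)),cv2.resize(b[180:330,340:590],(400,240))]))
E
```

```text
(no output)
```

View pics/c5.png

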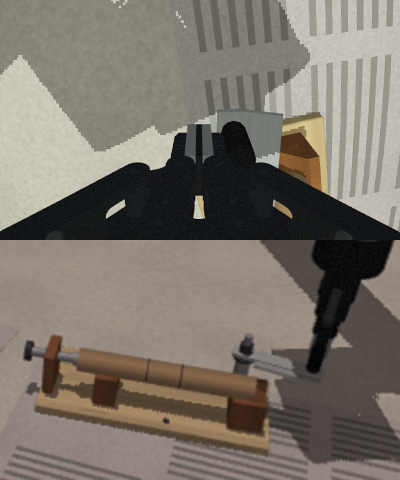

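The finger's back touches the black knob (right of the fingertips in the wrist view), the strap is following, and the dowel lies seated against the screw. I'll keep pushing.

Call:
move_arm([
  {"dx": 0.096,"dy": 0.014,"dz": 0,"rx": 0,"ry": 0,"rz": -0.057},
  {"dx": 0.096,"dy": 0.014,"dz": 0,"rx": 0,"ry": 0,"rz": -0.057},
  {"dx": 0.096,"dy": 0.014,"dz": 0,"rx": 0,"ry": 0,"rz": -0.057},
  {"dx": 0.096,"dy": 0.014,"dz": 0,"rx": 0,"ry": 0,"rz": -0.057},
  {"dx": 0.096,"dy": 0.014,"dz": 0,"rx": 0,"ry": 0,"rz": -0.057},
  {"dx": 0.097,"dy": -0.001,"dz": 0,"rx": 0,"ry": 0,"rz": -0.057},
  {"dx": 0.097,"dy": -0.001,"dz": 0,"rx": 0,"ry": 0,"rz": -0.057},
  {"dx": 0.097,"dy": -0.001,"dz": 0,"rx": 0,"ry": 0,"rz": -0.057},
  {"dx": 0.097,"dy": -0.001,"dz": 0,"rx": 0,"ry": 0,"rz": -0.057},
  {"dx": 0.097,"dy": -0.001,"dz": 0,"rx": 0,"ry": 0,"rz": -0.057},
])

```text
t: 31.65
tcp_pos: [0.4525, 0.3495, 0.0823]
tool_rot: [0.823, 0.567, -0.0, 0.0]
force: [-0.8, 1.7, -0.2]
finger_gap: -0.0
gripper_force: 0.4
```

```bash
python3 st.py
```

```text
31.65 [0.4525 0.3495 0.0823] jig [158.7  30.7] yaw -20.87 Fworld [-0.79  1.69 -0.2 ] Fjig [1.8  0.51] -0.0 [ 0.09  0.12 -0.  ]
```

Call:
move_arm([
  {"dx": 0.096,"dy": -0.0155,"dz": 0,"rx": 0,"ry": 0,"rz": -0.057},
  {"dx": 0.096,"dy": -0.0155,"dz": 0,"rx": 0,"ry": 0,"rz": -0.057},
  {"dx": 0.096,"dy": -0.0155,"dz": 0,"rx": 0,"ry": 0,"rz": -0.057},
  {"dx": 0.096,"dy": -0.0155,"dz": 0,"rx": 0,"ry": 0,"rz": -0.057},
  {"dx": 0.096,"dy": -0.0155,"dz": 0,"rx": 0,"ry": 0,"rz": -0.057},
  {"dx": 0.093,"dy": -0.03,"dz": 0,"rx": 0,"ry": 0,"rz": -0.057},
  {"dx": 0.093,"dy": -0.03,"dz": 0,"rx": 0,"ry": 0,"rz": -0.057},
  {"dx": 0.093,"dy": -0.03,"dz": 0,"rx": 0,"ry": 0,"rz": -0.057},
  {"dx": 0.093,"dy": -0.03,"dz": 0,"rx": 0,"ry": 0,"rz": -0.057},
  {"dx": 0.093,"dy": -0.03,"dz": 0,"rx": 0,"ry": 0,"rz": -0.057},
])

```text
t: 32.9
tcp_pos: [0.4761, 0.3437, 0.0823]
tool_rot: [0.899, 0.439, -0.0, 0.0]
force: [-0.2, 0.1, -0.6]
finger_gap: 0.001
gripper_force: 0.4
```

```bash
python3 st.py
```

```text
32.9 [0.4761 0.3437 0.0823] jig [149.3   8.4] yaw -37.97 Fworld [-0.22  0.11 -0.56] Fjig [0.14 0.2 ] 0.001 [ 0.08  0.06 -0.02]
```

Call:
move_arm([
  {"dx": 0.058,"dy": -0.029,"dz": 0,"rx": 0,"ry": 0,"rz": -0.038},
  {"dx": 0.058,"dy": -0.029,"dz": 0,"rx": 0,"ry": 0,"rz": -0.038},
  {"dx": 0.058,"dy": -0.029,"dz": 0,"rx": 0,"ry": 0,"rz": -0.038},
  {"dx": 0.058,"dy": -0.029,"dz": 0,"rx": 0,"ry": 0,"rz": -0.038},
  {"dx": 0.058,"dy": -0.029,"dz": 0,"rx": 0,"ry": 0,"rz": -0.038},
  {"dx": 0.054,"dy": -0.036,"dz": 0,"rx": 0,"ry": 0,"rz": -0.038},
  {"dx": 0.054,"dy": -0.036,"dz": 0,"rx": 0,"ry": 0,"rz": -0.038},
  {"dx": 0.054,"dy": -0.036,"dz": 0,"rx": 0,"ry": 0,"rz": -0.038},
  {"dx": 0.054,"dy": -0.036,"dz": 0,"rx": 0,"ry": 0,"rz": -0.038},
  {"dx": 0.054,"dy": -0.036,"dz": 0,"rx": 0,"ry": 0,"rz": -0.038},
])

```text
t: 34.15
tcp_pos: [0.4895, 0.3367, 0.0829]
tool_rot: [0.938, 0.347, 0.0, -0.001]
force: [-3.8, 5.5, 4.5]
finger_gap: -0.003
gripper_force: 3.2
```

```bash
python3 st.py; python3 - <<'E'
import numpy as np
th=1.727;R=np.array([[np.cos(th),-np.sin(th)],[np.sin(th),np.cos(th)]]);o=np.array([.5076,.1975])
def T(phi,r=.0225):return o+R@np.array([.08+.078*np.sin(phi)+r*np.cos(phi),.05-.078*np.cos(phi)+r*np.sin(phi)])
for p in np.arange(.55,-.1,-.1):
  a,b=T(p),T(p-.1);print(round(p,2),a.round(4),((b-a)/.025).round(3))
E
```

```text
34.15 [0.4895 0.3367 0.0829] jig [140.3  -3.8] yaw -49.35 Fworld [-3.77  5.52  4.49] Fjig [6.04 2.86] -0.003 [ 0.75  0.54 -0.02]
0.55 [0.4905 0.3365] [ 0.262 -0.192]
0.45 [0.497  0.3317] [ 0.241 -0.217]
0.35 [0.5031 0.3262] [ 0.218 -0.24 ]
0.25 [0.5085 0.3202] [ 0.193 -0.261]
0.15 [0.5134 0.3137] [ 0.166 -0.279]
0.05 [0.5175 0.3067] [ 0.137 -0.294]
-0.05 [0.5209 0.2994] [ 0.107 -0.306]
```

Call:
move_arm([
  {"dx": 0.038,"dy": -0.03,"dz": 0.01,"rx": 0,"ry": 0,"rz": -0.029},
  {"dx": 0.038,"dy": -0.03,"dz": 0.01,"rx": 0,"ry": 0,"rz": -0.029},
  {"dx": 0.038,"dy": -0.03,"dz": 0.01,"rx": 0,"ry": 0,"rz": -0.029},
  {"dx": 0.038,"dy": -0.03,"dz": 0.01,"rx": 0,"ry": 0,"rz": -0.029},
  {"dx": 0.038,"dy": -0.03,"dz": 0.01,"rx": 0,"ry": 0,"rz": -0.029},
  {"dx": 0.038,"dy": -0.03,"dz": 0.01,"rx": 0,"ry": 0,"rz": -0.029},
  {"dx": 0.038,"dy": -0.031,"dz": 0,"rx": 0,"ry": 0,"rz": -0.029},
  {"dx": 0.038,"dy": -0.031,"dz": 0,"rx": 0,"ry": 0,"rz": -0.029},
  {"dx": 0.038,"dy": -0.031,"dz": 0,"rx": 0,"ry": 0,"rz": -0.029},
  {"dx": 0.038,"dy": -0.031,"dz": 0,"rx": 0,"ry": 0,"rz": -0.029},
])

```text
t: 35.4
tcp_pos: [0.4998, 0.3281, 0.0839]
tool_rot: [0.961, 0.275, 0.0, -0.0]
force: [-1.8, 3.8, 2.8]
finger_gap: 0.006
gripper_force: 1.9
```

```bash
python3 st.py
```

```text
35.4 [0.4998 0.3281 0.0839] jig [130.3 -12.6] yaw -58.02 Fworld [-1.77  3.81  2.83] Fjig [4.04 1.15] 0.006 [ 0.51  0.2  -0.01]
```

Call:
move_arm([
  {"dx": 0.047,"dy": -0.045,"dz": 0,"rx": 0,"ry": 0,"rz": -0.038},
  {"dx": 0.047,"dy": -0.045,"dz": 0,"rx": 0,"ry": 0,"rz": -0.038},
  {"dx": 0.047,"dy": -0.045,"dz": 0,"rx": 0,"ry": 0,"rz": -0.038},
  {"dx": 0.047,"dy": -0.045,"dz": 0,"rx": 0,"ry": 0,"rz": -0.038},
  {"dx": 0.047,"dy": -0.045,"dz": 0,"rx": 0,"ry": 0,"rz": -0.038},
  {"dx": 0.04,"dy": -0.051,"dz": 0,"rx": 0,"ry": 0,"rz": -0.038},
  {"dx": 0.04,"dy": -0.051,"dz": 0,"rx": 0,"ry": 0,"rz": -0.038},
  {"dx": 0.04,"dy": -0.051,"dz": 0,"rx": 0,"ry": 0,"rz": -0.038},
  {"dx": 0.04,"dy": -0.051,"dz": 0,"rx": 0,"ry": 0,"rz": -0.038},
  {"dx": 0.04,"dy": -0.051,"dz": 0,"rx": 0,"ry": 0,"rz": -0.038},
])

```text
t: 36.65
tcp_pos: [0.5106, 0.3161, 0.0839]
tool_rot: [0.984, 0.179, 0.0, -0.0]
force: [-1.8, 4.3, 3.6]
finger_gap: -0.001
gripper_force: 1.8
```

```bash
python3 st.py
```

```text
36.65 [0.5106 0.3161 0.0839] jig [116.6 -21.4] yaw -69.43 Fworld [-1.8   4.31  3.56] Fjig [4.53 1.1 ] -0.001 [0.48 0.1  0.02]
```

Call:
move_arm([
  {"dx": 0.026,"dy": -0.041,"dz": 0,"rx": 0,"ry": 0,"rz": -0.029},
  {"dx": 0.026,"dy": -0.041,"dz": 0,"rx": 0,"ry": 0,"rz": -0.029},
  {"dx": 0.026,"dy": -0.041,"dz": 0,"rx": 0,"ry": 0,"rz": -0.029},
  {"dx": 0.026,"dy": -0.041,"dz": 0,"rx": 0,"ry": 0,"rz": -0.029},
  {"dx": 0.026,"dy": -0.041,"dz": 0,"rx": 0,"ry": 0,"rz": -0.029},
  {"dx": 0.026,"dy": -0.041,"dz": 0,"rx": 0,"ry": 0,"rz": -0.029},
  {"dx": 0.026,"dy": -0.041,"dz": 0,"rx": 0,"ry": 0,"rz": -0.029},
  {"dx": 0.026,"dy": -0.041,"dz": 0,"rx": 0,"ry": 0,"rz": -0.029},
  {"dx": 0.026,"dy": -0.041,"dz": 0,"rx": 0,"ry": 0,"rz": -0.029},
  {"dx": 0.026,"dy": -0.041,"dz": 0,"rx": 0,"ry": 0,"rz": -0.029},
])

```text
t: 37.9
tcp_pos: [0.5169, 0.3058, 0.0838]
tool_rot: [0.995, 0.104, -0.0, 0.0]
force: [-0.5, 3.0, 1.7]
finger_gap: -0.0
gripper_force: 1.7
```

```bash
python3 st.py
```

```text
37.9 [0.5169 0.3058 0.0838] jig [105.5 -26. ] yaw -78.12 Fworld [-0.55  3.02  1.71] Fjig [3.07 0.07] -0.0 [ 0.45 -0.05 -0.05]
```

Call:
move_arm([
  {"dx": 0.0035,"dy": -0.016,"dz": 0,"rx": 0,"ry": 0,"rz": -0.01},
  {"dx": 0.0035,"dy": -0.016,"dz": 0,"rx": 0,"ry": 0,"rz": -0.01},
  {"dx": 0.0035,"dy": -0.016,"dz": 0,"rx": 0,"ry": 0,"rz": -0.01},
  {"dx": 0.0035,"dy": -0.016,"dz": 0,"rx": 0,"ry": 0,"rz": -0.01},
  {"dx": 0.0035,"dy": -0.016,"dz": 0,"rx": 0,"ry": 0,"rz": -0.01},
  {"dx": 0.0035,"dy": -0.016,"dz": 0,"rx": 0,"ry": 0,"rz": -0.01},
  {"dx": 0.0035,"dy": -0.016,"dz": 0,"rx": 0,"ry": 0,"rz": -0.01},
  {"dx": 0.0035,"dy": -0.016,"dz": 0,"rx": 0,"ry": 0,"rz": -0.01},
  {"dx": 0,"dy": 0,"dz": 0,"rx": 0,"ry": 0,"rz": 0},
  {"dx": 0,"dy": 0,"dz": 0,"rx": 0,"ry": 0,"rz": 0},
])

```text
t: 39.15
tcp_pos: [0.5174, 0.3025, 0.0837]
tool_rot: [0.997, 0.083, -0.0, 0.0]
force: [1.6, 2.2, -0.2]
finger_gap: -0.003
gripper_force: 1.2
```

```bash
python3 st.py
```

```text
39.15 [0.5174 0.3025 0.0837] jig [102.2 -26. ] yaw -80.45 Fworld [ 1.56  2.23 -0.21] Fjig [ 1.96 -1.89] -0.003 [ 0.44 -0.24  0.01]
```

Call:
move_arm([
  {"dx": 0.002,"dy": -0.016,"dz": 0,"rx": 0,"ry": 0,"rz": 0},
  {"dx": 0.002,"dy": -0.016,"dz": 0,"rx": 0,"ry": 0,"rz": 0},
  {"dx": 0.002,"dy": -0.016,"dz": 0,"rx": 0,"ry": 0,"rz": 0},
  {"dx": 0.002,"dy": -0.016,"dz": 0,"rx": 0,"ry": 0,"rz": 0},
  {"dx": 0.002,"dy": -0.016,"dz": 0,"rx": 0,"ry": 0,"rz": 0},
  {"dx": 0,"dy": 0,"dz": 0,"rx": 0,"ry": 0,"rz": 0},
  {"dx": 0,"dy": 0,"dz": 0,"rx": 0,"ry": 0,"rz": 0},
  {"dx": 0,"dy": 0,"dz": 0,"rx": 0,"ry": 0,"rz": 0},
  {"dx": 0,"dy": 0,"dz": 0,"rx": 0,"ry": 0,"rz": 0},
  {"dx": 0,"dy": 0,"dz": 0,"rx": 0,"ry": 0,"rz": 0},
])

```text
t: 40.4
tcp_pos: [0.5177, 0.3011, 0.0838]
tool_rot: [0.997, 0.083, -0.0, -0.0]
force: [0.9, 4.9, -0.7]
finger_gap: 0.003
gripper_force: 2.4
```

```bash
python3 st.py
```

```text
40.4 [0.5177 0.3011 0.0838] jig [100.7 -26.1] yaw -80.46 Fworld [ 0.89  4.89 -0.72] Fjig [ 4.7  -1.64] 0.003 [ 0.75 -0.17 -0.04]
```

Call:
move_arm([
  {"dx": 0.002,"dy": -0.012,"dz": 0,"rx": 0,"ry": 0,"rz": 0},
  {"dx": 0.002,"dy": -0.012,"dz": 0,"rx": 0,"ry": 0,"rz": 0},
  {"dx": 0.002,"dy": -0.012,"dz": 0,"rx": 0,"ry": 0,"rz": 0},
  {"dx": 0.002,"dy": -0.012,"dz": 0,"rx": 0,"ry": 0,"rz": 0},
  {"dx": 0,"dy": 0,"dz": 0,"rx": 0,"ry": 0,"rz": 0},
  {"dx": 0,"dy": 0,"dz": 0,"rx": 0,"ry": 0,"rz": 0},
  {"dx": 0,"dy": 0,"dz": 0,"rx": 0,"ry": 0,"rz": 0},
  {"dx": 0,"dy": 0,"dz": 0,"rx": 0,"ry": 0,"rz": 0},
  {"dx": 0,"dy": 0,"dz": 0,"rx": 0,"ry": 0,"rz": 0},
  {"dx": 0,"dy": 0,"dz": 0,"rx": 0,"ry": 0,"rz": 0},
])

```text
t: 41.65
tcp_pos: [0.5179, 0.3005, 0.0838]
tool_rot: [0.997, 0.083, 0.0, -0.001]
force: [0.5, 6.5, -0.6]
finger_gap: 0.003
gripper_force: 3.3
```

```bash
python3 st.py
```

```text
41.65 [0.5179 0.3005 0.0838] jig [100.1 -26.2] yaw -80.48 Fworld [ 0.51  6.49 -0.56] Fjig [ 6.33 -1.51] 0.003 [ 1.04 -0.09  0.07]
```

Call:
move_arm([
  {"dx": 0.002,"dy": -0.012,"dz": 0,"rx": 0,"ry": 0,"rz": 0},
  {"dx": 0.002,"dy": -0.012,"dz": 0,"rx": 0,"ry": 0,"rz": 0},
  {"dx": 0.002,"dy": -0.012,"dz": 0,"rx": 0,"ry": 0,"rz": 0},
  {"dx": 0.002,"dy": -0.012,"dz": 0,"rx": 0,"ry": 0,"rz": 0},
  {"dx": 0,"dy": 0,"dz": 0,"rx": 0,"ry": 0,"rz": 0},
  {"dx": 0,"dy": 0,"dz": 0,"rx": 0,"ry": 0,"rz": 0},
  {"dx": 0,"dy": 0,"dz": 0,"rx": 0,"ry": 0,"rz": 0},
  {"dx": 0,"dy": 0,"dz": 0,"rx": 0,"ry": 0,"rz": 0},
  {"dx": 0,"dy": 0,"dz": 0,"rx": 0,"ry": 0,"rz": 0},
  {"dx": 0,"dy": 0,"dz": 0,"rx": 0,"ry": 0,"rz": 0},
])

```text
t: 42.9
tcp_pos: [0.5181, 0.2999, 0.0839]
tool_rot: [0.997, 0.083, 0.0, -0.001]
force: [0.0, 9.1, -0.3]
finger_gap: -0.002
gripper_force: 4.3
```

```bash
python3 st.py; python3 - <<'E'
from h import *
a=cams.snapshot("top")[:,:,::-1];b=cams.snapshot("scene")[:,:,::-1]
cv2.imwrite("pics/c6.png",np.vstack([cv2.resize(a[200:300,110:290],(540,300),interpolation=cv2.INTER_CUBIC),cv2.resize(b[210:330,350:566],(540,300),interpolation=cv2.INTER_CUBIC)]))
E
```

```text
42.9 [0.5181 0.2999 0.0839] jig [ 99.5 -26.3] yaw -80.5 Fworld [ 0.    9.1  -0.34] Fjig [ 8.99 -1.42] -0.002 [1.3  0.06 0.02]
```

View pics/c6.png

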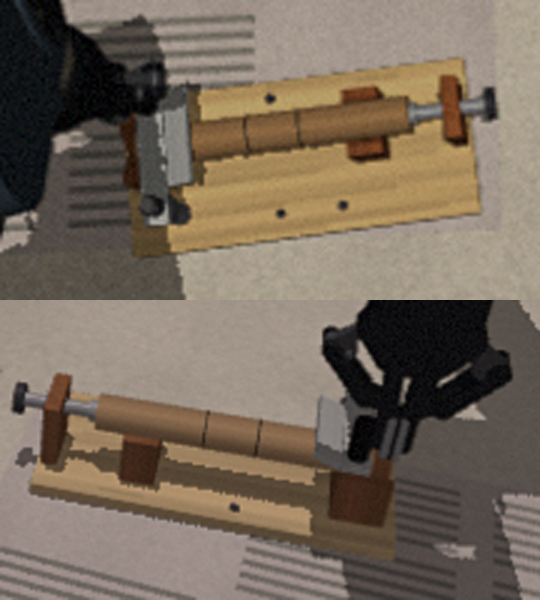

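The strap lies square across the dowel and its ramp has passed over. The force now rises steadily with hardly any motion, so it is on its stop. I'll back off and lift.

Call:
move_arm([
  {"dx": -0.02,"dy": 0.1,"dz": 0,"rx": 0,"ry": 0,"rz": 0},
  {"dx": -0.03,"dy": 0.2,"dz": 0,"rx": 0,"ry": 0,"rz": 0},
  {"dx": -0.06,"dy": 0.4,"dz": 0,"rx": 0,"ry": 0,"rz": 0},
  {"dx": -0.06,"dy": 0.4,"dz": 0,"rx": 0,"ry": 0,"rz": 0},
  {"dx": 0,"dy": 0.2,"dz": 0.2,"rx": 0,"ry": 0,"rz": 0},
  {"dx": 0,"dy": 0,"dz": 0.7,"rx": 0,"ry": 0,"rz": 0},
  {"dx": 0,"dy": 0,"dz": 0.8,"rx": 0,"ry": 0,"rz": 0},
  {"dx": 0,"dy": 0,"dz": 0.8,"rx": 0,"ry": 0,"rz": 0},
  {"dx": 0,"dy": 0,"dz": 0.8,"rx": 0,"ry": 0,"rz": 0},
  {"dx": 0,"dy": 0,"dz": 0.6,"rx": 0,"ry": 0,"rz": 0},
])

```text
t: 44.25
tcp_pos: [0.5145, 0.3308, 0.1836]
tool_rot: [0.997, 0.083, 0.001, -0.0]
force: [-0.8, -0.3, 0.8]
finger_gap: 0.001
gripper_force: 0.0
```

Call:
move_arm([
  {"dx": -0.5,"dy": 0.5,"dz": 0.3,"rx": 0,"ry": 0,"rz": 0},
  {"dx": -0.5,"dy": 0.5,"dz": 0.3,"rx": 0,"ry": 0,"rz": 0},
  {"dx": -0.5,"dy": 0.5,"dz": 0.3,"rx": 0,"ry": 0,"rz": 0},
  {"dx": -0.5,"dy": 0.5,"dz": 0,"rx": 0,"ry": 0,"rz": 0},
  {"dx": -0.5,"dy": 0.5,"dz": 0,"rx": 0,"ry": 0,"rz": 0},
  {"dx": -0.5,"dy": 0.5,"dz": 0,"rx": 0,"ry": 0,"rz": 0},
  {"dx": -0.3,"dy": 0.5,"dz": 0,"rx": 0,"ry": 0,"rz": 0},
  {"dx": 0,"dy": 0.3,"dz": 0,"rx": 0,"ry": 0,"rz": 0},
  {"dx": 0,"dy": 0,"dz": 0,"rx": 0,"ry": 0,"rz": 0},
  {"dx": 0,"dy": 0,"dz": 0,"rx": 0,"ry": 0,"rz": 0},
])

```text
t: 45.5
tcp_pos: [0.4319, 0.4255, 0.2037]
tool_rot: [0.997, 0.083, 0.0, 0.0]
force: [0.2, -0.9, -0.1]
finger_gap: 0.001
gripper_force: 0.0
```

```bash
python3 st.py; python3 - <<'E'
from h import *
a=cams.snapshot("top")[:,:,::-1];b=cams.snapshot("scene")[:,:,::-1]
o=np.vstack([cv2.resize(a[215:295,130:280],(560,300),interpolation=cv2.INTER_CUBIC),cv2.resize(b[210:330,350:566],(560,300),interpolation=cv2.INTER_CUBIC)])
th=1.727;R=np.array([[np.cos(th),-np.sin(th)],[np.sin(th),np.cos(th)]]);oo=np.array([.5076,.1975])
f=lambda x,y,z:np.r_[oo+R@np.array([x,y])/1e3,z/1e3]
# expected knob top for phi 0, .09 and bar edge line at phi=0
for n,(x0,y0,sx,sy,dy) in dict(top=(130,215,560/150,300/80,0),scene=(350,210,560/216,2.5,300)).items():
  for phi,c in((0,(0,255,0)),(.09,(0,0,255))):
    k=[f(80+78*np.sin(phi),50-78*np.cos(phi),112)]
    p=proj(n,k)[0];print(n,phi,p);cv2.circle(o,(int((p[0]-x0)*sx),int((p[1]-y0)*sy)+dy),2,c,-1)
cv2.imwrite("pics/c7.png",o)
E
```

```text
45.5 [0.4319 0.4255 0.2037] jig [237.   39.3] yaw -80.48 Fworld [ 0.19 -0.9  -0.05] Fjig [-0.92 -0.05] 0.001 [ 0.04 -0.05  0.01]
top 0 [153.77300589 232.63551067]
top 0.09 [150.59432499 233.16174597]
scene 0 [495.84612624 256.06822336]
scene 0.09 [499.93679068 256.64131729]
```

View pics/c7.png

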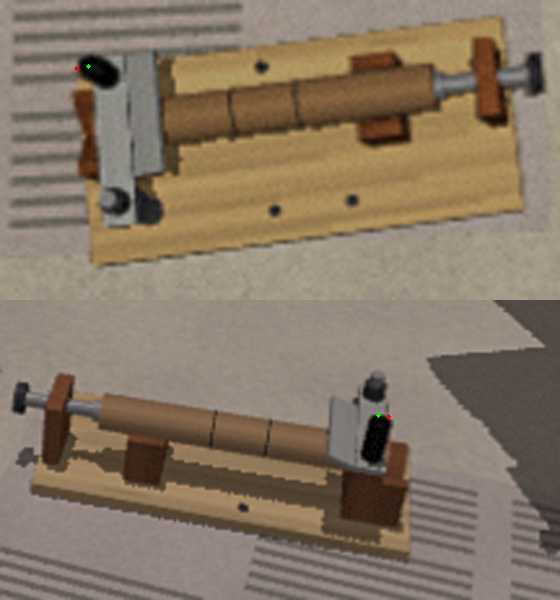

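The strap is over the dowel with the knob's top on or past the green 0-rad mark. The dowel's end touches the screw and the arm is clear, so I'll hand in.

```bash
python3 -c "
from station import order
print(order.sign_off())"
```

```text
the job is handed in; nothing more can be done
None
```

I handed the job in at about 46 s of the 72 s allowed. By the last pictures and force readings, the dowel is seated in both V-blocks against the stop screw, with the strap swung over it to its stop, but the sign-off returned no verdict.

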